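# Gauge a press spindle with the thread pitch leaf that fits

### The job

One of the two thread pitch leaves standing in the wooden rack fits the thread of the press spindle on the grey stand. Take that leaf, lean it against the two blue rests with its teeth in the thread, press it gently home with the gripper to check that every tooth is down and it sits flat, then let go and leave it seated there. Leave the other leaf in the rack and do not disturb the jar or the plaster cast standing near by standing near by standing near by.

Things in the scene. Friction and masses are not known exactly. Their poses are not given: they have to be found in the camera images.
- brass_grip (a point): centre of the grip tab of the brass leaf, a flat comb 8 mm thick (x), 70 long (y), 66 high (z up in the rack); 49 mm above the tooth tips, over the middle one of 7 teeth (pitch 10, 6.5 high, 1.6 wide at the tip, 6 at the root). Plate ends 32 mm above the tips; tab above it is 32 long, black pads from 36 to 62, 10 mm thick there. Both faces alike. 0.08 to 0.17 kg
- steel_grip (a point): the same point of the pale grey metal leaf: same outline and 8 mm thickness, also 49 mm above the tips, but 9 finer teeth of 7 mm pitch and 4.5 mm height
- rack: dark wooden rack, fixed, 230 mm long (y), 44 wide (x), 30 high; origin at the centre of its underside. Two slots end to end along y, centres 56 mm either side of the origin, 10.5 mm wide, floor 6 mm high; each holds one leaf upright on its tooth tips; which leaf is in which slot varies
- spindle: steel press spindle, fixed, level along its y; threaded over 150 mm, pitch 10, crest radius 20, root radius 14 mm. Origin on its axis at the middle of a groove: as seen where the leaf enters (z of rests), grooves are centred here and every 10 mm along y, 3 mm wide at the root, 8 at the crest. This groove is for the leaf's middle tooth; it lies within 5 mm of the rests' middle
- rests: two blue rests on the robot's side of the spindle, fixed to the stand. Origin on the spindle's axis midway between them, 55 mm above the bench; y along the spindle; z is where a seated leaf points, up and 30 deg from vertical towards the robot's side; x square to the leaf, away from the rests. Rest faces at x = -4.5 mm, z = 22 to 42, 8 wide at y = -22 and +22 mm
- stand: grey stand that carries spindle and rests, fixed, base 100 x 200 x 12 mm; origin at the centre of its underside, y along the spindle; end straps at y = -88 and +88 mm, tops 73 mm high. On it a fully seated leaf has its tips on the thread root 14 mm, and its grip point 63 mm, from the spindle's axis along z of rests, at x about 0; riding on the crests it is 6 mm higher
- jar: bystander: plastic jar with a blue lid, 53 mm across and 76 mm high, origin at the centre of its underside
- cast: bystander: cream plaster dental cast, 48 x 53 x 27 mm, origin at the centre of its underside
There are look-alikes about, which are no part of the job. Leave any red look-alike of the part that bears brass_grip alone.

How it is judged:
On the way, in this order (a step that is already met when the one before it is completed fails the run):
1. the brass leaf is lifted clear of the rack (z of brass_grip in the frame of rack above 0.087 m), for 0.1 s.
2. the gripper presses the leaf home in the thread: seated and pressed on the spindle with more than 3 N (z of brass_grip in the frame of rests between 0.06 and 0.0655 m and angle between the y axis of brass_grip and the y axis of rests, either way round below 0.06 rad and angle between the z axis of brass_grip and the z axis of rests, either way round below 0.12 rad and contact force between the fingers and brass_leaf above 0.5 N and contact force between brass_leaf and spindle above 3 N), for 0.2 s.
At the end, for the whole second after the job is handed in: brass leaf released, at rest, all teeth down in the thread (grip point 61 to 65 mm from the axis), within 16 mm of the middle, parallel to the spindle within 0.05 rad, flat on both rests (5 mm, 0.08 rad); the other leaf within 15 mm of its start in the rack (z of brass_grip in the frame of rests between 0.061 and 0.065 m and x of brass_grip in the frame of rests between -0.005 and 0.005 m and y of brass_grip in the frame of rests between -0.016 and 0.016 m and angle between the y axis of brass_grip and the y axis of rests, either way round below 0.05 rad and angle between the z axis of brass_grip and the z axis of rests, either way round below 0.08 rad and linear speed of brass_leaf below 0.01 m/s and distance of steel_grip from where it was at the start of the episode below 0.015 m); the robot touches nothing.
It fails at once if the leaf is rammed into the spindle with more than 60 N (contact force between brass_leaf and spindle above 60 N).
It fails at once if the jar is pushed more than 30 mm or tipped (distance of jar from where it was at the start of the episode above 0.03 m or angle between jar's own z axis and vertical above 0.4 rad).
It fails at once if the cast is pushed more than 30 mm (distance of cast from where it was at the start of the episode above 0.03 m).
It also fails if it takes over 38 s, if anything falls off the work surface, if the arm or the gripper's body presses on something with over 40 N, if the wrist force passes 120 N, or if a joint passes its speed limit or range.

### The arm

A 7-joint arm with a two-finger parallel gripper is mounted at the origin on a cart in front of the work surface, level with it; the furniture and walls round the work are solid. World frame = base frame: x ahead of the robot, y to its left, z up, the work surface at z = 0. Lengths are in m, angles in rad, forces in N, time in s.
With the tool pointing down it reaches from about 0.4 to 0.85 m from the base axis. Payload 4.5 kg.
Tool frame: the origin (TCP) lies on the centre line of the jaws, within the pads' length; the fingertips stand 14 mm ahead of it and the grasp point (between the pads) lies 5 mm behind it (r.tcp_to_tips is the z of the fingertips in the tool frame, in m); z points along the fingers, y is the direction in which the jaws open and shut (so a half turn about z gives the same grasp; the last joint's range is limited). The gripper opens to 88 mm and grips with 3 to 60 N. Pads are 18 mm wide; open, the fingers measure 123 mm over their backs; the gripper's body (75 mm by 187 mm) begins 45 mm behind the grasp point.
Start: joints at [1.138, 0.689, -0.195, 1.565, 0.157, 0.902, -0.215], TCP at [0.281, -0.558, 0.253] pointing down, gripper open.
Joint ranges: [-3.01, 3.01], [-0.46, 2.08], [-1.47, 1.51], [0.13, 2.56], [-1, 4.14], [0.04, 2.09], [-2.66, 2.66]. Speed limits (rad/s): [2.57, 2.57, 3.14, 3.14, 3.14, 3.14, 3.14].

### API

Orientations are given as a unit quaternion [x, y, z, w].
In Python, from plant import r, viewer gives the robot as it stands.
- The arm moves only by the shell command python3 -m inch 'ROWS' [FORCE]. ROWS is JSON, a list of rows, each a list of 3 entries, a list of its own where there are three numbers: the closure, from 0 (fully open) to 1 (shut), then the shift along the tool's x, y, z in cm, then the turn about the tool's z in degrees. In form: [[fingers, [x, y, z], yaw], ...]. A call has 1 to 20 rows; each row is the pose to reach, as a shift and turn from the pose commanded when the call began, along the tool's axes at that moment; what a row does not reach only later rows make up. A row lasts 1/10 s, in which the tool goes at most 50 mm and 8.59 degrees, less where a joint would pass 70% of its speed; a pose out of reach is approached as far as the arm can. A call with a gripper value outside its range is refused whole. The fingers move at their own pace and stop on an object; FORCE is the grip in N (left out, the last holds). Time passes only in rows, so rows that repeat a pose let the fingers close. It gives the time, the measured TCP pose, the force and the opening at its end, in the units of the state.
- r.get_state(): the state, without advancing time (a new reading comes with each control period).
- viewer.snapshot(name): name is "side" or "top" or "wrist"; returns the picture (480x640x3 uint8, red, green, blue); there is no depth.
- viewer.camera_params(name): a dict with "intrinsics" (3x3 intrinsics, pixels), "k1" (the pictures are not rectified: a ray, as slopes to the right and down, at radius r is drawn at 1 + k1 r^2 times it, then the intrinsics apply), "world_to_cam" (4x4, takes a point from world to camera coordinates). Camera axes: x right, y up, looking along -z (the intrinsics and any distortion apply to the point x, -y, -z); pixel columns grow to the right and rows downward; lengths in m; the calibration is good to about 2 mm. A picture is of the moment at which its call begins: read the wrist's pose just before it. camera_params takes no time and is no camera call; for the wrist camera it gives the pose at the moment of the call.
- r.finish_job(): hands the job in, once; it reports no verdict.
Trained networks look in the newest picture that a camera, given by its name, has taken for a name from the list of things; names that differ only in an ending like _2 or _b are one class to them, and where a whole thing is asked for, a point or a joint stands for the part that bears it (a point fixed in the world has none). Each returns a list of dicts, best first, with "p" (0 to 1); they miss things now and then, are a little off and sometimes report something else, mostly with a low value. They report only what shows in the picture. A call takes as long as a camera call. They do not tell look-alikes from the thing itself.
- viewer.outline_of(camera, name): "pixels" (480x640 bool, what is visible of it) and "bbox" ([left, top, width, height] in pixels, round what is visible of it).
The state is a dict: "clock": time; "q": joint angles; "qd": joint speeds; "joint_torque": joint torques, N m; "tool_pos": TCP position; "eef_rot": TCP orientation; "contact_force": force on the tool from outside, world axes, zero at the start; "moment": the same for the moment, N m; "opening": opening from 0.0 (shut) to 1.0 (fully open).
Only numpy, scipy, OpenCV 4.12 (cv2) and the standard library are available. Lean on these libraries where they do the work, as an engineer would, in place of code of your own. Each camera call takes 0.05 s, during which the arm holds its last target.

## Working session

There is one attempt and no reset: what is moved stays moved. The work goes in short steps, Python scripts to look and compute and a shell command to move; the robot and the scene stay as the last step left them, time stands still between calls to the robot, and variables do not carry over. Pictures are saved under pics/ and viewed, and the job is handed in when it is done.

```bash
ls; mkdir -p pics
python3 - <<'E'
from plant import r, viewer
import cv2
s=r.get_state(); print(s['clock'],s['tool_pos'],s['eef_rot'],s['opening'],r.tcp_to_tips)
for n in ['side','top','wrist']:
    im=viewer.snapshot(n); cv2.imwrite(f'pics/{n}0.png',im[:,:,::-1])
    p=viewer.camera_params(n); print(n,p)
E
```

```text
pics
0.0 [ 0.2809327  -0.5576277   0.25190542] [ 9.72880329e-01  2.31307202e-01 -2.88015828e-04 -8.72550824e-04] 1.0003114583597048 0.014
side {'intrinsics': array([[592.47595531,   0.        , 316.45261421],
       [  0.        , 592.47595531, 244.97755638],
       [  0.        ,   0.        ,   1.        ]]), 'k1': 0.06287701123384337, 'world_to_cam': array([[ 0.85797723, -0.51366644, -0.00467513, -0.34527606],
       [ 0.34593808,  0.5710447 ,  0.74446948, -0.32670637],
       [-0.37973928, -0.64035517,  0.66764013, -0.58852493],
       [ 0.        ,  0.        ,  0.        ,  1.        ]])}
top {'intrinsics': array([[481.88379005,   0.        , 312.40708228],
       [  0.        , 481.88379005, 234.97010498],
       [  0.        ,   0.        ,   1.        ]]), 'k1': -0.11616791419279002, 'world_to_cam': array([[-0.01145177, -0.99930498, -0.03547427,  0.21046607],
       [ 0.99665066, -0.01427974,  0.08052051, -0.53188454],
       [-0.08097111, -0.03443335,  0.99612149, -0.87470462],
       [ 0.        ,  0.        ,  0.        ,  1.        ]])}
wrist {'intrinsics': array([[424.25028004,   0.        , 319.75400936],
       [  0.        , 424.25028004, 234.95292153],
       [  0.        ,   0.        ,   1.        ]]), 'k1': -0.08162939175522312, 'world_to_cam': array([[ 0.45014652, -0.89295324, -0.00162035, -0.62367772],
       [ 0.85041483,  0.42925448, -0.30419602,  0.04058978],
       [ 0.27232836,  0.13555481,  0.95260808, -0.39141184],
       [ 0.        ,  0.        ,  0.        ,  1.        ]])}
```

View pics/side0.png

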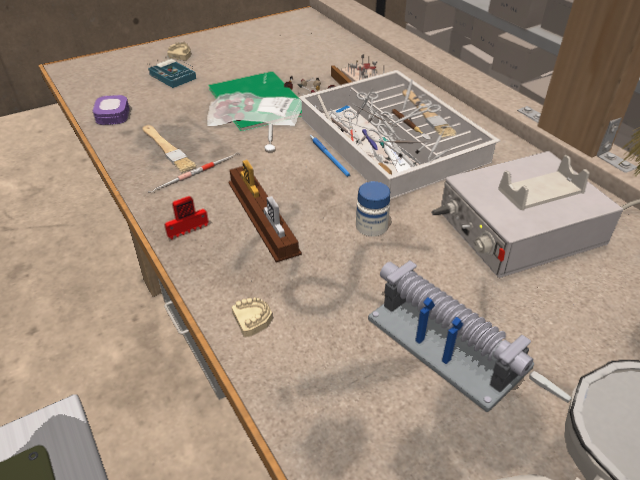

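View pics/top0.png

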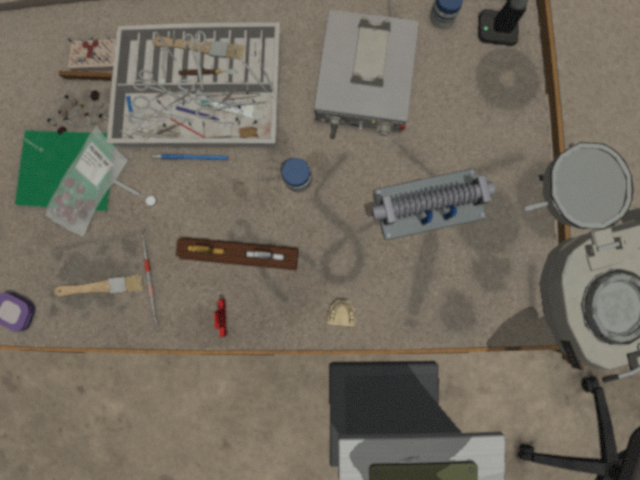

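View pics/wrist0.png

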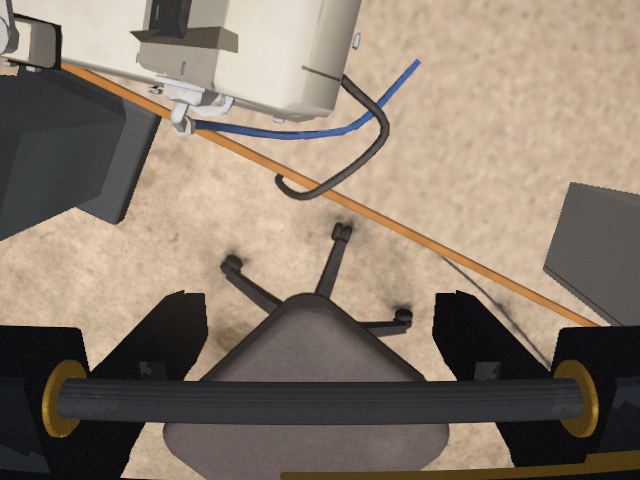

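```bash
cat > h.py <<'E'
import numpy as np, cv2
from plant import r, viewer
def proj(p,P):
    P=np.atleast_2d(P); c=(p['world_to_cam']@np.c_[P,np.ones(len(P))].T).T[:,:3]
    s=np.c_[c[:,0]/-c[:,2],-c[:,1]/-c[:,2]]
    s=s*(1+p['k1']*(s**2).sum(1))[:,None]; K=p['intrinsics']
    return s@np.diag([K[0,0],K[1,1]])+K[:2,2]
def ray(p,uv):
    K=p['intrinsics']; u=cv2.undistortPoints(np.array([[uv]],float),K,np.array([p['k1'],0,0,0,0]))[0,0]
    T=p['world_to_cam']; R=T[:3,:3]; o=-R.T@T[:3,3]; d=R.T@np.array([u[0],-u[1],-1]); return o,d/np.linalg.norm(d)
def onz(p,uv,z):
    o,d=ray(p,uv); return o+d*(z-o[2])/d[2]
def tri(obs):
    A=np.zeros((3,3));b=np.zeros(3)
    for p,uv in obs:
        o,d=ray(p,uv);M=np.eye(3)-np.outer(d,d);A+=M;b+=M@o
    x=np.linalg.solve(A,b); return x,[float(np.linalg.norm(proj(p,x)[0]-uv)) for p,uv in obs]
E
python3 - <<'E'
from h import *
res={}
for c in ['side','top']:
    p=viewer.camera_params(c)
    for n in ['brass_grip','steel_grip','rack','spindle','rests','stand','jar','cast']:
        o=viewer.outline_of(c,n)
        for d in o[:3]:
            ys,xs=np.nonzero(d['pixels']); print(c,n,round(d['p'],2),d['bbox'],len(xs),xs.mean().round(1),ys.mean().round(1))
        if o: res[c+'_'+n]=o[0]['pixels']
np.savez_compressed('masks.npz',**res)
print(r.get_state()['clock'])
for c,b in [('side',(360,250,180,160)),('top',(360,160,140,80)),('side',(220,150,90,115)),('top',(170,230,135,45))]:
    im=cv2.imread(f'pics/{c}0.png'); x,y,w,h=b; k=min(800//w,600//h)
    cv2.imwrite(f'pics/c_{c}_{x}.png',cv2.resize(im[y:y+h,x:x+w],None,fx=k,fy=k,interpolation=cv2.INTER_CUBIC)); print(c,x,k)
E
```

```text
side brass_grip 0.89 [240.4, 161.2, 20.4, 38.1] 271 249.0 177.3
side brass_grip 0.53 [381.4, 260.3, 152.4, 117.4] 3823 455.9 317.0
side steel_grip 0.88 [264.6, 197.2, 22.3, 40.6] 446 273.7 215.0
side rack 0.7 [228.5, 164.0, 71.9, 98.0] 2100 264.0 219.1
side spindle 0.94 [379.2, 261.9, 154.3, 112.1] 3714 455.4 316.9
side rests 0.6 [421.4, 299.7, 43.8, 30.8] 185 441.9 312.2
side stand 0.76 [371.4, 262.0, 157.3, 148.4] 7717 446.4 347.1
side jar 0.62 [357.5, 180.0, 33.9, 57.3] 1591 372.6 207.8
side cast 0.75 [230.5, 297.2, 40.7, 41.8] 1120 252.2 315.9
top brass_grip 0.83 [215.3, 297.5, 12.2, 39.5] 376 220.9 317.6
top brass_grip 0.61 [187.9, 243.9, 37.8, 8.7] 216 206.2 249.3
top steel_grip 0.48 [248.8, 250.6, 33.7, 8.7] 194 264.1 254.5
top rack 0.63 [175.5, 235.9, 122.0, 31.0] 2260 236.3 252.7
top rack 0.39 [190.5, 244.2, 36.2, 7.9] 189 206.7 249.2
top spindle 0.85 [371.3, 181.3, 122.8, 39.2] 1970 432.5 200.5
top rests 0.73 [377.7, 169.6, 113.5, 66.8] 4076 431.5 204.5
top rests 0.65 [431.2, 203.8, 23.2, 15.6] 47 443.8 210.9
top stand 0.83 [375.3, 167.2, 113.8, 72.2] 4118 430.9 204.3
top jar 0.6 [280.8, 159.8, 31.8, 34.6] 842 296.9 175.0
top cast 0.82 [326.5, 298.1, 32.2, 28.6] 639 342.1 313.5
0.95
side 360 3
top 360 5
side 220 5
top 170 5
```

View pics/c_side_360.png

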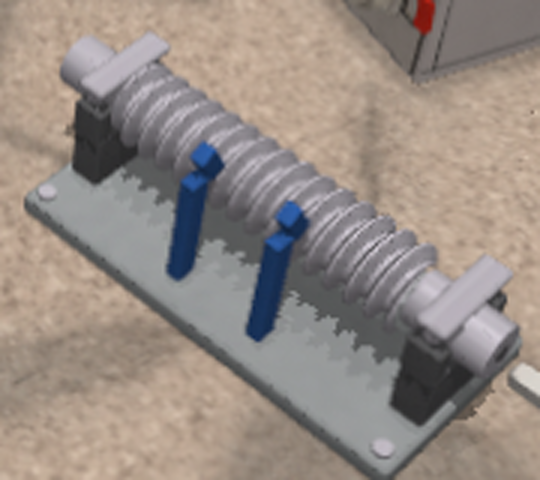

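View pics/c_top_360.png

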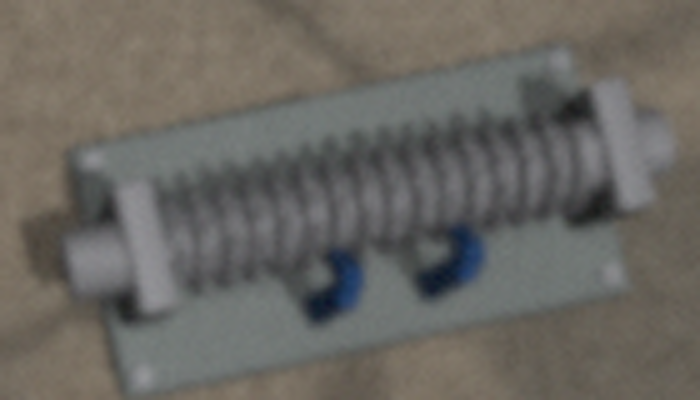

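View pics/c_side_220.png

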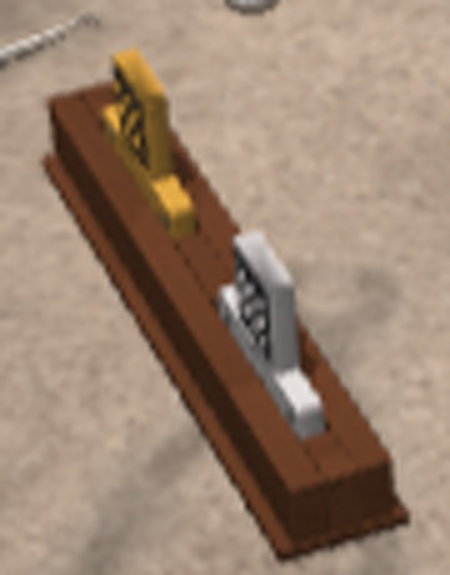

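View pics/c_top_170.png

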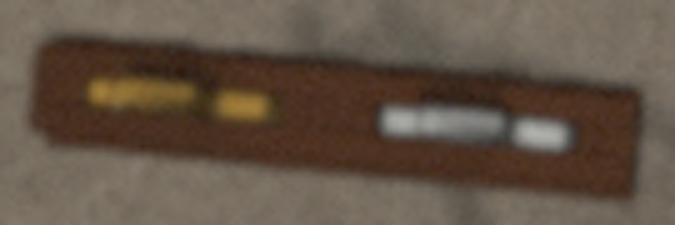

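Run:
```python
from h import *
from scipy.optimize import minimize
from scipy.spatial.transform import Rotation as Ro
pt=viewer.camera_params('top'); ps=viewer.camera_params('side'); P={'top':pt,'side':ps}
c=lambda u,v:(u/5+360,v/5+160)
cor=[onz(pt,c(*q),.012) for q in [(72,148),(560,45),(628,290),(130,395)]]
for k in cor: print('stand',k.round(4))
print(np.mean(cor,0), [np.linalg.norm(cor[i]-cor[i-1]).round(4) for i in range(4)])
f=lambda u,v:(u/3+360,v/3+250)
for q,z in [((28,205),.0),((385,475),0),((520,340),.012)]: print('side',onz(ps,f(*q),z).round(4))
# leaf fit on colour masks
def boxes(x,y,yaw):
    out=[]
    for hy,z0,z1,hx in [(35,30,38,4),(16,38,72,4.5)]:
        B=np.array([[a*hx,b*hy,z] for a in(-1,1) for b in(-1,1) for z in(z0,z1)])/1000
        out.append(Ro.from_euler('z',yaw).apply(B)+[x,y,0])
    return out
S=8
def ren(cam,bx,roi):
    x0,y0,w,h=roi; m=np.zeros((h*S,w*S),np.uint8)
    for b in bx:
        uv=((proj(P[cam],b)-[x0,y0]+.5)*S).astype(np.float32)
        cv2.fillConvexPoly(m,cv2.convexHull(uv).round().astype(np.int32)[:,0],255)
    return cv2.resize(m,(w,h),interpolation=cv2.INTER_AREA)/255.
def seg(cam,kind,roi):
    x,y,w,h=roi; im=cv2.imread(f'pics/{cam}0.png')[y:y+h,x:x+w].astype(float)
    b,g,rr=im[...,0],im[...,1],im[...,2]
    bgd={'top':(60,40,30)}
    if kind=='b': m=(rr-b>60)&(g-b>28)
    else: m=(np.abs(rr-b)<25)&(g>110)
    return m.astype(float)
rois={'b':{'side':(235,155,30,45),'top':(183,240,46,16)},'s':{'side':(258,192,32,50),'top':(242,244,46,18)}}
for kind,init in [('b',None),('s',None)]:
    M={k:seg(k,kind,v) for k,v in rois[kind].items()}
    for k,v in M.items():
        if k=='side': # fill dark pads
            v[:]=cv2.morphologyEx(v,cv2.MORPH_CLOSE,np.ones((9,9)))
        cv2.imwrite(f'pics/m_{kind}_{k}.png',cv2.resize(v*255,None,fx=8,fy=8,interpolation=0))
    uc=np.argwhere(M['top']>0).mean(0)[::-1]+rois[kind]['top'][:2]
    g=onz(pt,uc,.05); 
    def cost(q):
        return sum(np.abs(ren(k,boxes(*q),rois[kind][k])-M[k]).sum() for k in M)
    best=None
    for yaw in (-.05,.0,.05,.1,-.1):
        o=minimize(cost,[g[0],g[1],yaw],method='Nelder-Mead',options=dict(initial_simplex=[[g[0],g[1],yaw],[g[0]+.008,g[1],yaw],[g[0],g[1]+.01,yaw],[g[0],g[1],yaw+.05]]))
        if best is None or o.fun<best.fun: best=o
    print(kind,g,best.x.round(4),best.fun,sum(m.sum() for m in M.values()))
```

```text
stand [0.6207 0.0848 0.012 ]
stand [ 0.6585 -0.1045  0.012 ]
stand [ 0.5633 -0.1266  0.012 ]
stand [0.526  0.0651 0.012 ]
[ 0.59213528 -0.02029392  0.012     ] [np.float64(0.0967), np.float64(0.193), np.float64(0.0977), np.float64(0.1952)]
side [0.5309 0.0698 0.    ]
side [ 0.5726 -0.1226  0.    ]
side [ 0.6601 -0.1073  0.012 ]
b [0.50942821 0.40106714 0.05      ] [ 0.5095  0.4053 -0.1035] 137.32941176470587 530.0
s [0.49764128 0.29148517 0.05      ] [ 0.4988  0.2946 -0.1344] 221.42352941176472 417.0[ WARN:0@0.588] global loadsave.cpp:1063 imwrite_ Unsupported depth image for selected encoder is fallbacked to CV_8U.
```

Run:
```python
from h import *
pt=viewer.camera_params('top'); ps=viewer.camera_params('side');pw=viewer.camera_params('wrist')
print(tri([(pt,(547,195)),(ps,(568,400))]))
for z in (0,.1,.2,.3):
  print(z,'round L,R',onz(pt,(547,190),z).round(3),onz(pt,(634,190),z).round(3),'machine left',onz(pt,(543,270),z).round(3),onz(pt,(570,350),z).round(3))
  print('  wrist: machine',onz(pw,(60,60),z).round(3),onz(pw,(360,0),z).round(3),onz(pw,(300,120),z).round(3),'edge',onz(pw,(60,65),z).round(3),onz(pw,(500,280),z).round(3))
s=r.get_state(); from scipy.spatial.transform import Rotation as Ro
R=Ro.from_quat(s['eef_rot']).as_matrix(); T=pw['world_to_cam']; o=-T[:3,:3].T@T[:3,3]
print('cam in tool',R.T@(o-s['tool_pos']),'look',R.T@(-T[2,:3]),'R',R.round(3).tolist())
```

```text
(array([ 0.58655352, -0.20068643,  0.11034024]), [3.2878700174178572, 5.892810944118845])
0 round L,R [ 0.618 -0.257  0.   ] [ 0.618 -0.442  0.   ] machine left [ 0.462 -0.24   0.   ] [ 0.307 -0.29   0.   ]
  wrist: machine [ 0.285 -0.3    0.   ] [ 0.441 -0.515  0.   ] [ 0.33  -0.513  0.   ] edge [ 0.281 -0.301  0.   ] [ 0.282 -0.759  0.   ]
0.1 round L,R [ 0.601 -0.21   0.1  ] [ 0.601 -0.376  0.1  ] machine left [ 0.462 -0.196  0.1  ] [ 0.324 -0.24   0.1  ]
  wrist: machine [ 0.302 -0.358  0.1  ] [ 0.418 -0.516  0.1  ] [ 0.336 -0.515  0.1  ] edge [ 0.299 -0.359  0.1  ] [ 0.301 -0.698  0.1  ]
0.2 round L,R [ 0.584 -0.164  0.2  ] [ 0.584 -0.309  0.2  ] machine left [ 0.462 -0.151  0.2  ] [ 0.34 -0.19  0.2 ]
  wrist: machine [ 0.32  -0.415  0.2  ] [ 0.395 -0.518  0.2  ] [ 0.342 -0.518  0.2  ] edge [ 0.318 -0.416  0.2  ] [ 0.319 -0.636  0.2  ]
0.3 round L,R [ 0.567 -0.117  0.3  ] [ 0.567 -0.242  0.3  ] machine left [ 0.462 -0.106  0.3  ] [ 0.357 -0.14   0.3  ]
  wrist: machine [ 0.338 -0.473  0.3  ] [ 0.372 -0.52   0.3  ] [ 0.348 -0.52   0.3  ] edge [ 0.337 -0.473  0.3  ] [ 0.337 -0.574  0.3  ]
cam in tool [ 0.08048703 -0.00043794 -0.13214102] look [-3.04087021e-01 -1.63246656e-04  9.52644245e-01] R [[0.893, 0.45, 0.0], [0.45, -0.893, -0.0], [-0.0, 0.0, -1.0]]
```

Run:
```python
from h import *
a=cv2.imread('pics/side0.png')[330:480,480:640]; cv2.imwrite('pics/x1.png',cv2.resize(a,None,fx=4,fy=4,interpolation=cv2.INTER_CUBIC))
a=cv2.imread('pics/top0.png')[0:420,480:640]; cv2.imwrite('pics/x2.png',cv2.resize(a,None,fx=1.4,fy=1.4))
```

```text
(no output)
```

View pics/x1.png

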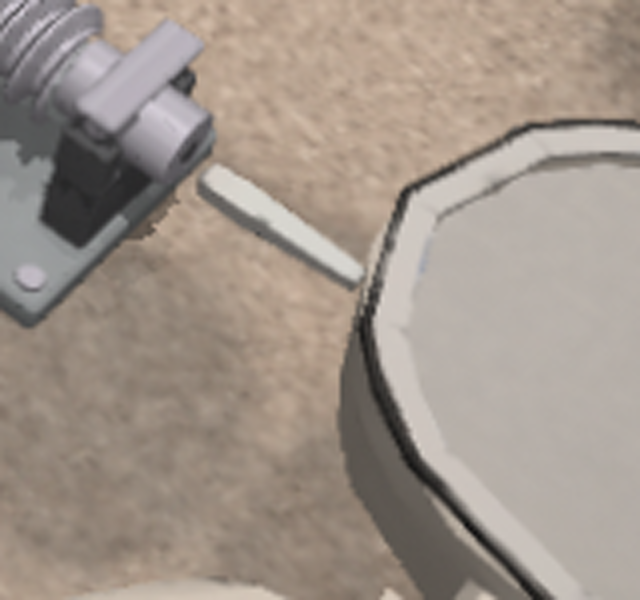

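View pics/x2.png

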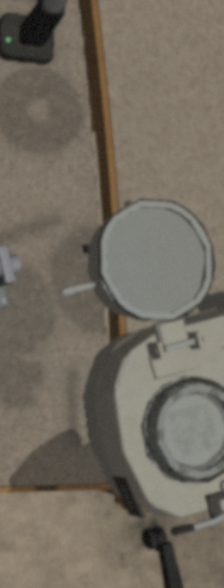

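Run:
```python
from h import *
pt=viewer.camera_params('top'); ps=viewer.camera_params('side');pw=viewer.camera_params('wrist')
for z in (0,.05,.1,.15,.2,.25,.3):
  print(z,onz(ps,(530,478),z).round(3),[onz(pt,q,z)[:2].round(3).tolist() for q in [(545,250),(541,270),(545,300),(560,340),(575,360)]])
print(ps['world_to_cam'][:3,:3].T@-ps['world_to_cam'][:3,3])
```

```text
0 [ 0.55 -0.21  0.  ] [[0.501, -0.246], [0.462, -0.236], [0.405, -0.242], [0.327, -0.27], [0.287, -0.3]]
0.05 [ 0.522 -0.223  0.05 ] [[0.499, -0.223], [0.462, -0.214], [0.408, -0.22], [0.334, -0.246], [0.296, -0.275]]
0.1 [ 0.493 -0.235  0.1  ] [[0.497, -0.201], [0.462, -0.192], [0.411, -0.197], [0.341, -0.222], [0.306, -0.249]]
0.15 [ 0.464 -0.247  0.15 ] [[0.495, -0.178], [0.462, -0.17], [0.414, -0.175], [0.349, -0.198], [0.315, -0.223]]
0.2 [ 0.435 -0.26   0.2  ] [[0.492, -0.155], [0.462, -0.148], [0.417, -0.152], [0.356, -0.174], [0.325, -0.198]]
0.25 [ 0.407 -0.272  0.25 ] [[0.49, -0.133], [0.462, -0.125], [0.42, -0.13], [0.363, -0.15], [0.334, -0.172]]
0.3 [ 0.378 -0.285  0.3  ] [[0.488, -0.11], [0.462, -0.103], [0.423, -0.107], [0.371, -0.126], [0.344, -0.146]]
[ 0.18577314 -0.36765776  0.63453157]
```

```bash
python3 -m inch '[[0,[0,0,-18],0],[0,[0,0,-18],0],[0,[0,0,-18],0],[0,[10,-11.4,-18],5],[0,[36.6,-41.8,-18],15.4],[0,[36.6,-41.8,-18],15.4],[0,[36.6,-41.8,-18],15.4],[0,[36.6,-41.8,-18],15.4],[0,[36.6,-41.8,-18],15.4],[0,[36.6,-41.8,-18],15.4],[0,[36.6,-41.8,-18],15.4],[0,[36.6,-41.8,-18],15.4],[0,[36.6,-41.8,-18],15.4],[0,[36.6,-41.8,-18],15.4],[0,[36.6,-41.8,-18],15.4],[0,[36.6,-41.8,-18],15.4],[0,[36.6,-41.8,-18],15.4]]'; python3 -c "
from h import *
from scipy.spatial.transform import Rotation as Ro
s=r.get_state();R=Ro.from_quat(s['eef_rot']).as_matrix();print(s['clock'],s['tool_pos'],R.round(3).tolist(),s['contact_force'])"
```

```text
clock: 2.65
tool_pos: [0.4197, -0.0216, 0.4326]
eef_rot: [0.995, 0.098, -0.0, 0.001]
contact_force: [-0.9, -0.5, -1.1]
opening: 0.998
2.65 [ 0.41965737 -0.02157444  0.43257187] [[0.981, 0.195, -0.001], [0.195, -0.981, -0.001], [-0.001, 0.001, -1.0]] [-0.94417044 -0.48699073 -1.09947585]
```

```bash
python3 -m inch '[[0,[12.6,3.2,27],0],[0,[12.6,3.2,27],0],[0,[12.6,3.2,27],0],[0,[12.6,3.2,27],0],[0,[12.6,3.2,27],0],[0,[12.6,3.2,27],0],[0,[12.6,3.2,27],0],[0,[12.6,3.2,27],0],[0,[12.6,3.2,27],0]]'
python3 - <<'E'
from h import *
p=viewer.camera_params('wrist'); im=viewer.snapshot('wrist')
np.savez('w1.npz',**p); cv2.imwrite('pics/w1.png',im[:,:,::-1])
s=r.get_state(); print(s['tool_pos'])
E
```

```text
clock: 3.55
tool_pos: [0.5502, -0.0279, 0.165]
eef_rot: [0.995, 0.098, 0.001, 0.001]
contact_force: [-1.0, 0.2, 0.6]
opening: 1.0
[ 0.55039459 -0.02756982  0.16546627]
```

View pics/w1.png

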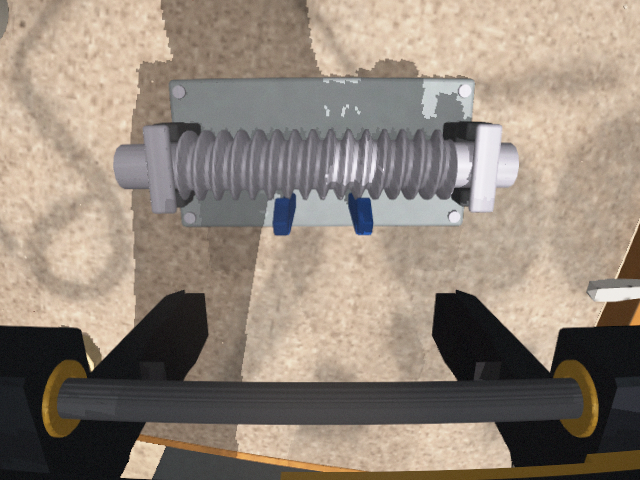

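Run:
```python
from h import *
a=cv2.imread('pics/w1.png')
cv2.imwrite('pics/w1a.png',cv2.resize(a[110:245,240:400],None,fx=5,fy=4.4,interpolation=cv2.INTER_CUBIC)[:600])
cv2.imwrite('pics/w1b.png',cv2.resize(a[70:240,110:260],None,fx=3.5,fy=3.5,interpolation=cv2.INTER_CUBIC))
cv2.imwrite('pics/w1c.png',cv2.resize(a[70:240,380:530],None,fx=3.5,fy=3.5,interpolation=cv2.INTER_CUBIC))
```

```text
(no output)
```

View pics/w1a.png

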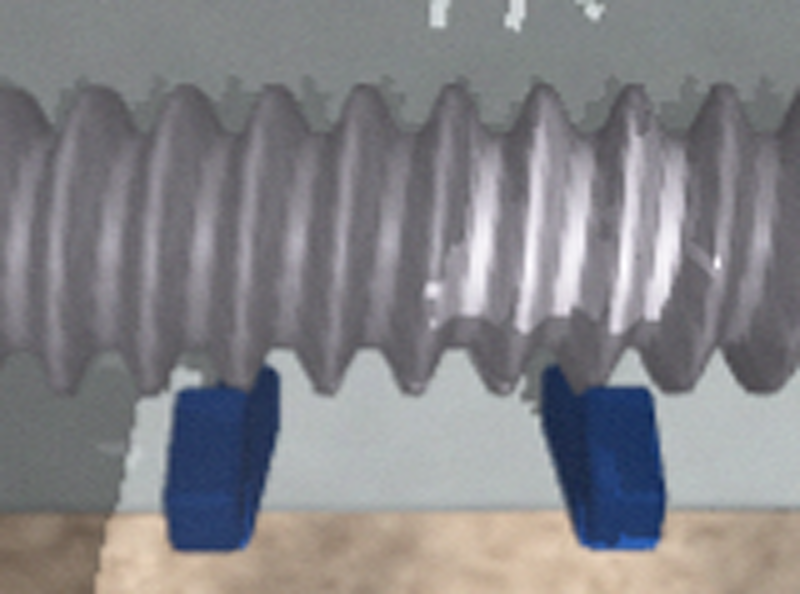

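View pics/w1b.png

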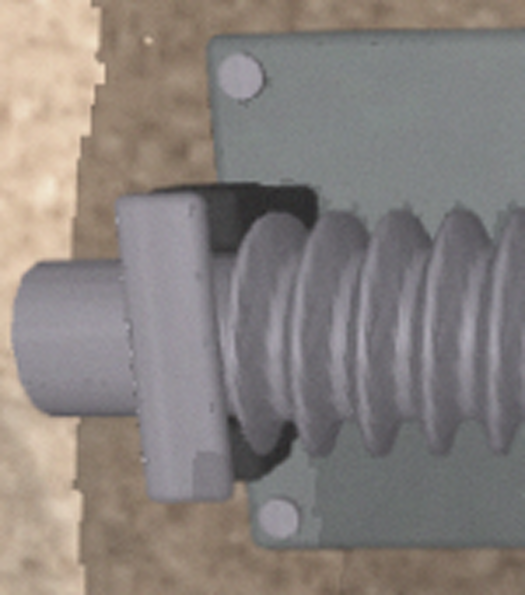

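View pics/w1c.png

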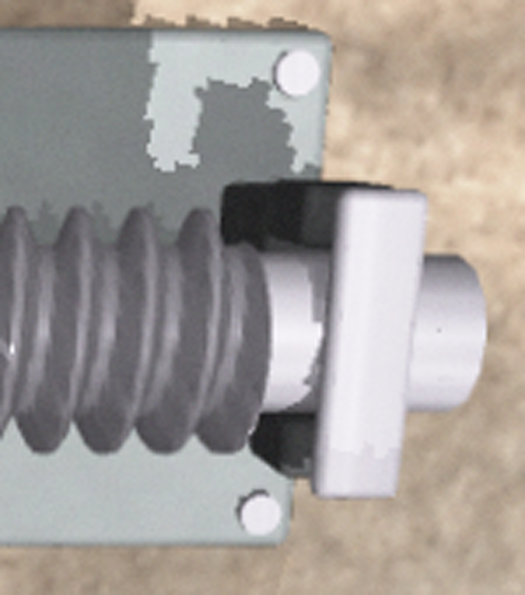

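```bash
cat > fit.py <<'E'
from h import *
from scipy.optimize import least_squares
from scipy.spatial.transform import Rotation as Ro
p=dict(np.load('w1.npz'))
b=lambda u,v,x0:(u/3.5+x0,v/3.5+70)
obs=[((.05,.1,.012),b(210,36,110)),((.05,-.1,.012),b(330,30,380)),((-.05,-.1,.012),b(290,543,380)),((-.05,.1,.012),b(255,547,110)),
((0,.088,.073),(160.3,169.1)),((0,-.088,.073),(485.9,168.1))]
L=np.array([o[0] for o in obs]);U=np.array([o[1] for o in obs])
def pose(q,L): return Ro.from_euler('z',q[2]).apply(L)+[q[0],q[1],q[3] if len(q)>3 else 0]
f=lambda q:(proj(p,pose(q,L))-U).ravel()
if __name__=='__main__':
    for q0 in ([.592,-.02,.2],[.592,-.02,.2,0]):
        o=least_squares(f,q0); print(o.x.round(4),o.fun.reshape(-1,2).round(1).tolist())
    q=least_squares(f,[.592,-.02,.2]).x; np.save('stand.npy',q)
    c,s=np.cos(np.pi/6),.5
    def rests(P,q=q): # rests frame -> world
        P=np.atleast_2d(P); X=np.c_[P[:,0]*c-P[:,2]*s,P[:,1],P[:,0]*s+P[:,2]*c+.055]
        return pose(q,X)
    for nm,y in [('L',.022),('R',-.022)]:
        for z in (.022,.042):
            for dy in (.004,-.004):
                u=proj(p,rests([-.0045,y+dy,z]))[0]; print(nm,z,((u-[240,110])*[5,4.4]).round(0))
E
python3 fit.py
```

```text
[ 0.5953 -0.02    0.2011] [[-2.9, -1.6], [3.0, -1.2], [1.1, 0.9], [-1.6, 1.1], [-1.2, 1.1], [1.5, 0.7]]
[ 0.595  -0.0201  0.2011 -0.0034] [[-1.0, -0.8], [1.1, -0.4], [-0.4, -0.0], [-0.0, 0.1], [1.2, 0.7], [-0.9, 0.2]]
L 0.022 [177. 378.]
L 0.022 [251. 378.]
L 0.042 [164. 495.]
L 0.042 [242. 495.]
R 0.022 [583. 377.]
R 0.022 [657. 377.]
R 0.042 [595. 493.]
R 0.042 [673. 493.]
```

Run:
```python
from fit import *
q=np.load('stand.npy'); T=p['world_to_cam']; cam=-T[:3,:3].T@T[:3,3]
cl=Ro.from_euler('z',-q[2]).apply(cam-[q[0],q[1],0]); print('cam local',cl)
# silhouettes: tangent angle in xz plane. angle a from vertical toward robot (-x)
d=cl[[0,2]]-[0,.055]; D=np.hypot(*d); base=np.arctan2(-d[0],d[1]); al=np.arccos(.02/D)
a1,a2=base+al,base-al; print(np.degrees([base,a1,a2]))
def yof(uv,a,rad=.02):
    # find local y for pixel column given angle
    ys=np.linspace(-.09,.09,1801); L=np.c_[-rad*np.sin(a)+0*ys,ys,.055+rad*np.cos(a)+0*ys]
    U=proj(p,pose(q,L)); i=np.argmin(abs(U[:,0]-uv[0])); return ys[i]*1000,U[i,1]
cc=lambda u,v:(u/5+240,v/4.4+110)
for nm,a,us,v in [('bot',a1,[65,150,240,328,415,503,590,675,762],390),('top',a2,[98,185,275,365,455,543,630,720],88)]:
    Y=[yof(cc(u,v),a) for u in us]; print(nm,np.round([y[0] for y in Y],1),'row',Y[0][1].round(1),cc(0,v)[1])
for row_a in (0,30,60):
    print(row_a,[proj(p,pose(q,[[-.02*np.sin(np.radians(row_a)),y,.055+.02*np.cos(np.radians(row_a))]]))[0].round(1).tolist() for y in (-.01,0,.01)])
for us,v in [([55,150,245,340,435,530,625],240)]:
    print('mid',[yof(cc(u,v),base)[0].round(1) for u in us])
```

```text
cam local [0.03414625 0.00199449 0.29726012]
[ -8.02291428  77.28804572 -93.33387428]
bot [ 40.3  30.5  20.2  10.1   0.1 -10.  -19.9 -29.7 -39.7] row 199.4 198.63636363636363
top [ 35.5  25.8  15.7   5.6  -4.5 -14.4 -24.1 -34.3] row 128.5 130.0
0 [[342.4, 169.2], [323.4, 169.2], [304.3, 169.3]]
30 [[342.0, 186.9], [323.4, 187.0], [304.8, 187.1]]
60 [[341.2, 197.3], [323.3, 197.4], [305.4, 197.5]]
mid [np.float64(38.0), np.float64(28.0), np.float64(18.0), np.float64(8.0), np.float64(-1.9), np.float64(-11.8), np.float64(-21.8)]
```

```bash
python3 -m inch '[[0,[0.6,-44.3,-1],17],[0,[0.6,-44.3,-1],17],[0,[0.6,-44.3,-1],17],[0,[0.6,-44.3,-1],17],[0,[0.6,-44.3,-1],17],[0,[0.6,-44.3,-1],17],[0,[0.6,-44.3,-1],17],[0,[0.6,-44.3,-1],17],[0,[0.6,-44.3,-1],17],[0,[0.6,-44.3,-1],17],[0,[0.6,-44.3,-1],17],[0,[0.6,-44.3,-1],17]]'
python3 - <<'E'
from h import *
p=viewer.camera_params('wrist'); im=viewer.snapshot('wrist')
np.savez('w2.npz',**p); cv2.imwrite('pics/w2.png',im[:,:,::-1])
s=r.get_state(); print(s['tool_pos'],s['eef_rot'],s['contact_force'])
E
```

```text
clock: 4.8
tool_pos: [0.4696, 0.407, 0.1744]
eef_rot: [0.999, -0.05, 0.001, -0.0]
contact_force: [0.7, -0.2, 0.2]
opening: 0.999
[0.46974764 0.40669223 0.17404841] [ 9.98713785e-01 -5.06955399e-02  8.43399247e-04  1.63009080e-04] [ 0.35843446  0.01397277 -0.83775439]
```

View pics/w2.png

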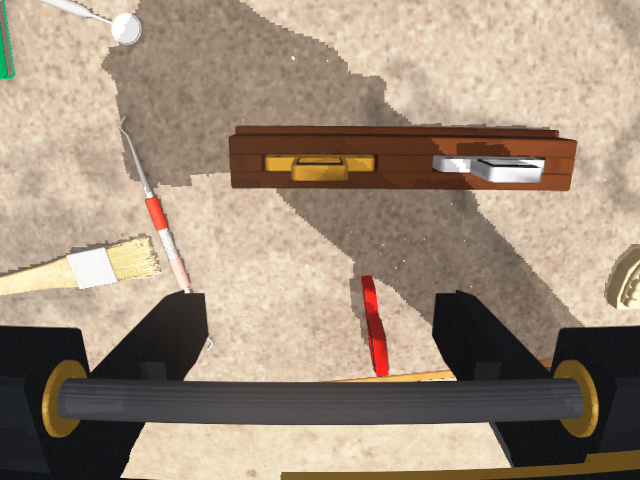

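Run:
```python
from h import *
a=cv2.imread('pics/w2.png')
cv2.imwrite('pics/w2a.png',cv2.resize(a[115:205,220:400],None,fx=4.4,fy=4.4,interpolation=cv2.INTER_CUBIC))
```

```text
(no output)
```

View pics/w2a.png

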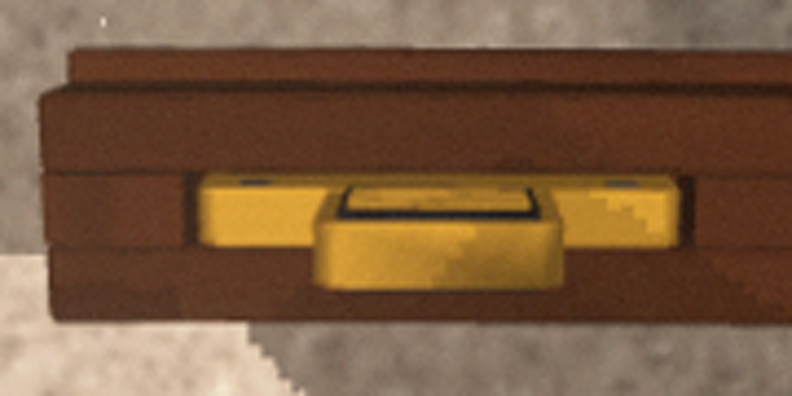

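Run:
```python
from h import *
from scipy.spatial.transform import Rotation as Ro
p=dict(np.load('w2.npz')); c=lambda u,v:(u/4.4+220,v/4.4+115)
t=onz(p,c(438.5,254),.072); b=onz(p,c(440,213),.038)
e=[onz(p,c(u,v),z) for u,v,z in [(315,255,.072),(562,255,.072),(200,213,.038),(680,213,.038),(185,248,.03),(792,250,.03)]]
print(t,b,[np.linalg.norm(e[i]-e[i+1]).round(4) for i in (0,2)],[np.arctan2(*(e[i]-e[i+1])[:2]).round(4) for i in (0,2,4)])
s=r.get_state();R=Ro.from_quat(s['eef_rot']).as_matrix();print(s['clock'],R.round(3).tolist())
for n,x in (('tab',t),('plate',b)): print(n,(R.T@(x-s['tool_pos'])*100).round(2))
```

```text
[0.51110251 0.40417295 0.072     ] [0.51147797 0.40393641 0.038     ] [np.float64(0.0312), np.float64(0.069)] [np.float64(0.1006), np.float64(0.1006), np.float64(0.1033)]
4.85 [[0.995, -0.101, 0.002], [-0.101, -0.995, -0.0], [0.002, 0.0, -1.0]]
tab [ 4.12 -0.17 10.21]
plate [ 4.16 -0.15 13.61]
```

```bash
python3 -m inch '[[0.45,[4.15,-0.15,5],0],[0.45,[4.15,-0.15,5],0],[0.45,[4.15,-0.15,8],0],[0.45,[4.15,-0.15,11],0],[0.45,[4.15,-0.15,11.6],0],[0.45,[4.15,-0.15,11.6],0],[0.45,[4.15,-0.15,11.6],0]]' 12
python3 - <<'E'
from h import *
im=viewer.snapshot('wrist'); cv2.imwrite('pics/w3.png',im[:,:,::-1])
print(r.get_state()['opening'])
im=viewer.snapshot('side'); cv2.imwrite('pics/s3.png',cv2.resize(im[100:300,150:410,::-1],None,fx=3,fy=3))
E
```

```text
clock: 5.55
tool_pos: [0.5109, 0.4064, 0.0583]
eef_rot: [0.999, -0.05, 0.001, -0.001]
contact_force: [0.5, 0.5, -0.2]
opening: 0.549
0.5470888122896508
```

View pics/w3.png

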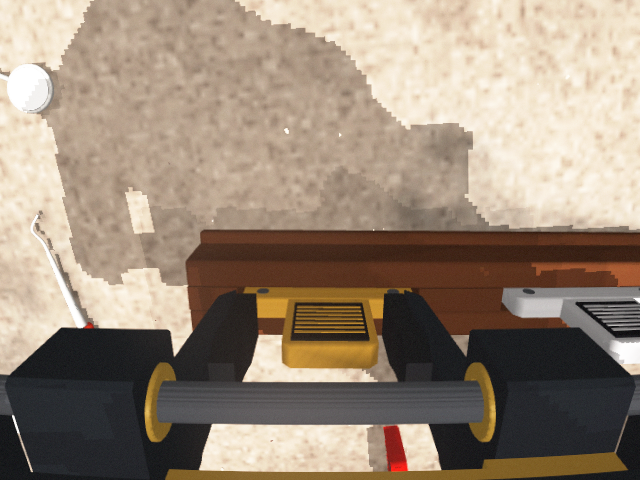

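View pics/s3.png

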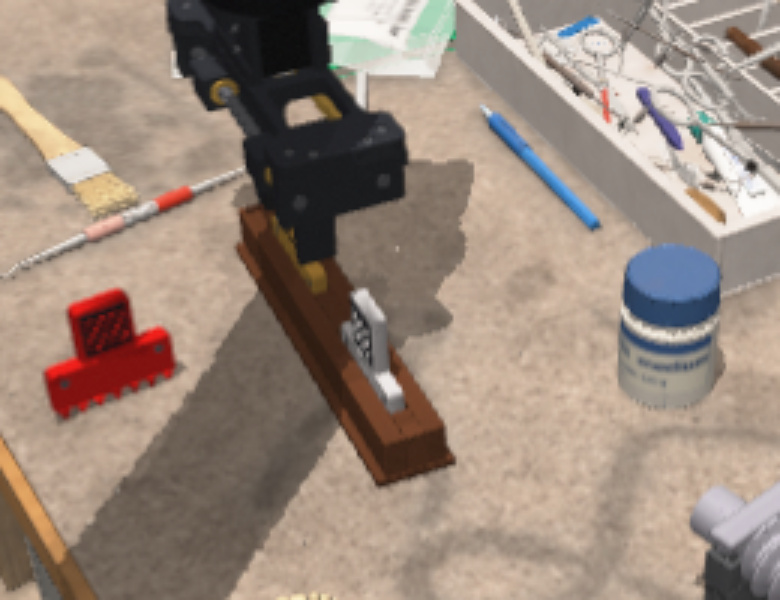

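```bash
python3 -m inch '[[0.45,[0,0.2,0],0],[0.45,[0,0.2,0],0],[0.45,[0,0.2,0],0]]' 12
python3 - <<'E'
from h import *
for i in range(3): print(r.get_state()['tool_pos'])
im=viewer.snapshot('wrist'); cv2.imwrite('pics/w4.png',im[270:400,150:500,::-1])
print(r.get_state()['tool_pos'])
E
```

```text
clock: 5.95
tool_pos: [0.51, 0.4042, 0.0571]
eef_rot: [0.999, -0.049, 0.0, -0.0]
contact_force: [-0.2, 0.5, -0.1]
opening: 0.553
[0.50997929 0.40420732 0.05714935]
[0.50997929 0.40420732 0.05714935]
[0.50997929 0.40420732 0.05714935]
[0.5099383  0.40424479 0.05701659]
```

View pics/w4.png

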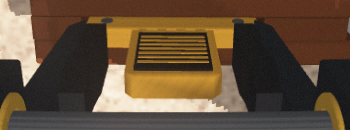

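```bash
python3 -m inch '[[0.75,[0,0,0],0],[0.75,[0,0,0],0],[0.75,[0,0,0],0],[0.75,[0,0,0],0],[0.75,[0,0,-1],0],[0.75,[0,0,-3],0],[0.75,[0,0,-6],0],[0.75,[0,0,-9],0],[0.75,[0,0,-11],0],[0.75,[0,0,-11],0]]' 15
python3 - <<'E'
from h import *
im=viewer.snapshot('wrist'); cv2.imwrite('pics/w5.png',im[:,:,::-1])
print(r.get_state()['tool_pos'])
im=viewer.snapshot('side'); cv2.imwrite('pics/s5.png',cv2.resize(im[50:300,150:410,::-1],None,fx=2.4,fy=2.4))
E
```

```text
clock: 7.0
tool_pos: [0.5115, 0.4056, 0.1704]
eef_rot: [0.999, -0.049, 0.002, -0.002]
contact_force: [-0.2, 0.3, -1.1]
opening: 0.355
[0.5104856  0.40471092 0.16825423]
```

View pics/w5.png

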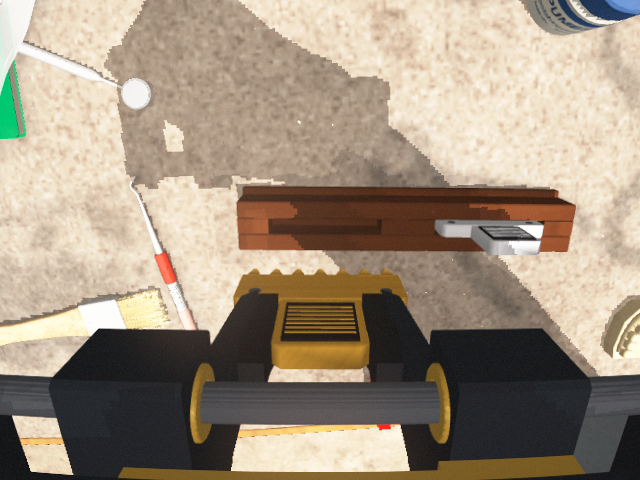

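View pics/s5.png

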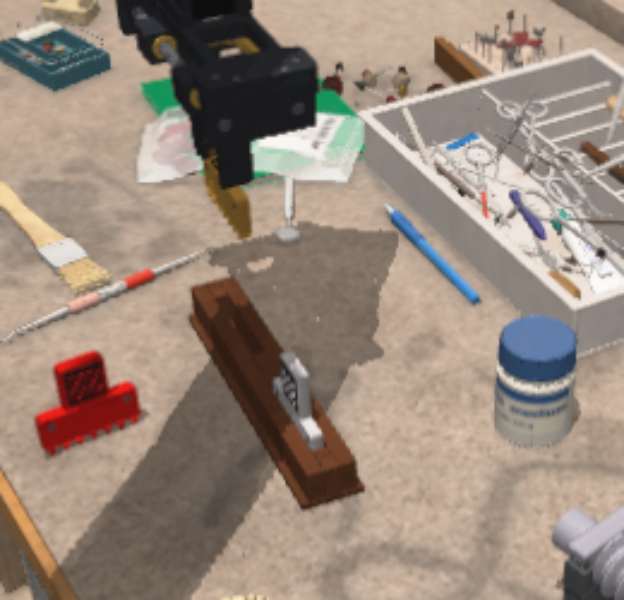

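Run:
```python
from h import *
from scipy.spatial.transform import Rotation as Ro
from scipy.optimize import least_squares
a=cv2.imread('pics/w5.png'); cv2.imwrite('pics/w5a.png',cv2.resize(a[250:390,220:420],None,fx=4,fy=4,interpolation=cv2.INTER_CUBIC))
s=r.get_state(); p=viewer.camera_params('wrist'); R=Ro.from_quat(s['eef_rot']).as_matrix()
# leaf frame: up = -tool z. point h above tips
def T(x,y,h,tilt=0,x0=0,h0=57):
    dx=x; dz=-(h-h0)
    c,sn=np.cos(tilt),np.sin(tilt)
    return s['tool_pos']+R@(np.array([x0+dx*c+dz*sn,y,-5-dx*sn+dz*c])/1000)
for t in (-.2,0,.2):
    print(t,[proj(p,T(x,y,h,t))[0].round(0).tolist() for x,y,h in [(4,0,0),(4,35,32),(4,-35,32),(4,16,66),(-4,16,66)]])
```

```text
-0.2 [[322.0, 292.0], [410.0, 312.0], [236.0, 312.0], [373.0, 342.0], [373.0, 365.0]]
0 [[322.0, 270.0], [411.0, 301.0], [235.0, 301.0], [373.0, 348.0], [372.0, 369.0]]
0.2 [[323.0, 249.0], [412.0, 291.0], [234.0, 291.0], [373.0, 354.0], [372.0, 372.0]]
```

View pics/w5a.png

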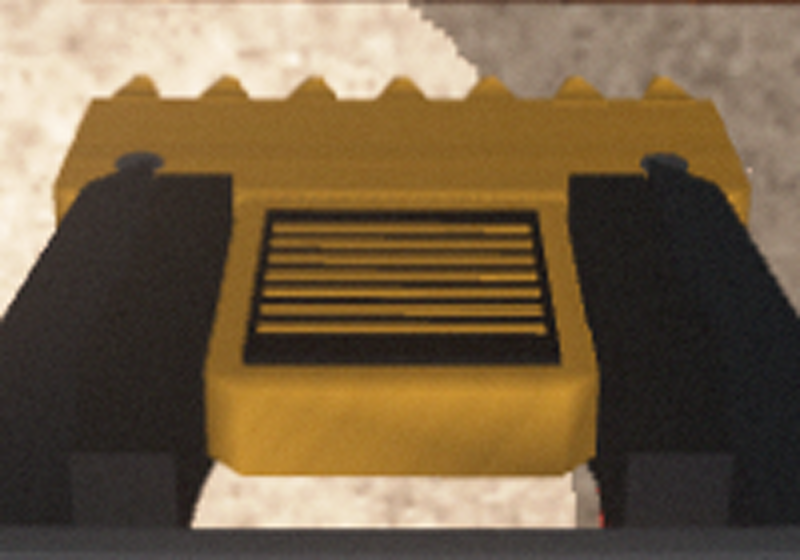

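```bash
python3 -m inch '[[0.75,[2,6,0],-3],[0.75,[4,12,0],-6],[0.75,[5.5,17,0],-9],[0.75,[7,22,0],-12],[0.75,[8.5,27,0],-15],[0.75,[10,32,0],-17.2],[0.75,[11.5,37,0],-17.2],[0.75,[12.2,40,0],-17.2],[0.75,[12.45,41.15,0],-17.2],[0.75,[12.45,41.15,0],-17.2],[0.75,[12.45,41.15,0],-17.2],[0.75,[12.45,41.15,0],-17.2],[0.75,[12.45,41.15,0],-17.2],[0.75,[12.45,41.15,0],-17.2]]'
python3 - <<'E'
from h import *
p=viewer.camera_params('wrist');im=viewer.snapshot('wrist'); cv2.imwrite('pics/w6.png',im[:,:,::-1]); np.savez('w6.npz',**p)
s=r.get_state();print(s['tool_pos'],s['eef_rot'])
E
```

```text
clock: 8.5
tool_pos: [0.593, -0.0159, 0.1666]
eef_rot: [0.995, 0.102, -0.0, -0.0]
contact_force: [-0.4, 0.1, -0.7]
opening: 0.362
[ 0.5930804  -0.01627209  0.16667492] [ 9.94826940e-01  1.01584078e-01 -5.00029105e-05 -1.76800964e-04]
```

View pics/w6.png

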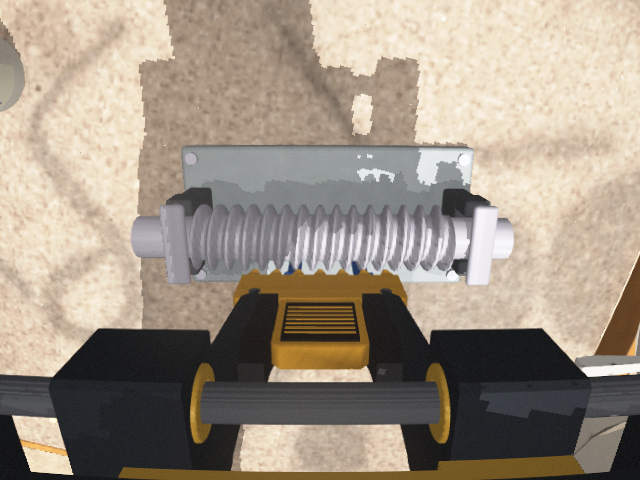

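```bash
python3 -m inch '[[0.75,[0,0,2],0],[0.75,[0,0,3],0],[0.75,[0,0,3.2],0],[0.75,[0,0,3.2],0],[0.75,[0,0,3.2],0]]'
python3 - <<'E'
from h import *
p=viewer.camera_params('wrist');im=viewer.snapshot('wrist'); cv2.imwrite('pics/w7.png',im[:,:,::-1]); np.savez('w7.npz',**p)
cv2.imwrite('pics/w7a.png',cv2.resize(im[190:340,210:430,::-1],None,fx=3.6,fy=3.6,interpolation=cv2.INTER_CUBIC))
s=r.get_state();print(s['tool_pos'],s['eef_rot'])
im=viewer.snapshot('side'); cv2.imwrite('pics/s7.png',cv2.resize(im[180:380,370:540,::-1],None,fx=3,fy=3,interpolation=cv2.INTER_CUBIC))
E
```

```text
clock: 9.05
tool_pos: [0.5936, -0.0175, 0.1352]
eef_rot: [0.995, 0.101, 0.0, 0.0]
contact_force: [-0.3, -0.9, -1.2]
opening: 0.362
[ 0.59364095 -0.01748135  0.1353255 ] [9.94927808e-01 1.00589809e-01 5.88126479e-04 3.61853493e-05]
```

View pics/w7a.png

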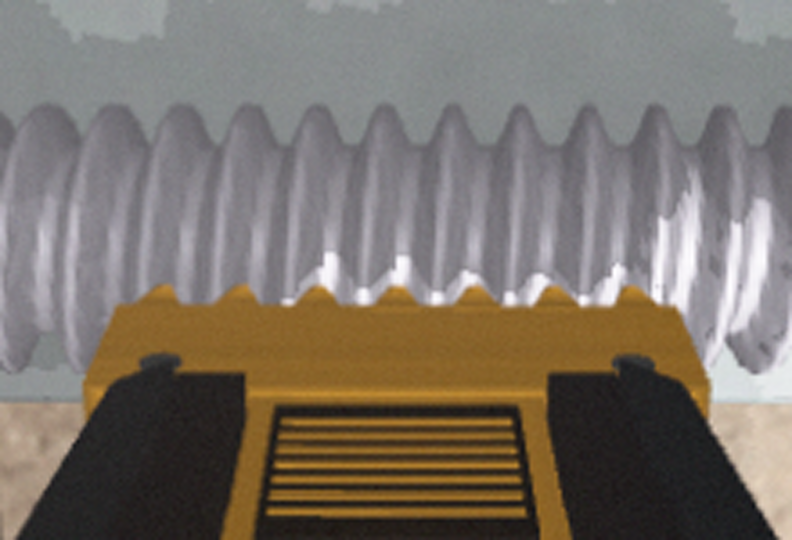

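View pics/s7.png

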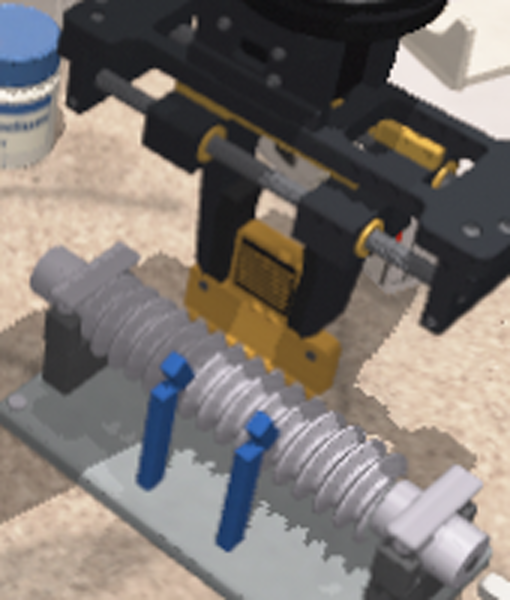

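Run:
```python
from fit import *
from scipy.spatial.transform import Rotation as Ro
p=dict(np.load('w7.npz')); q=np.load('stand.npy'); s=r.get_state(); R=Ro.from_quat(s['eef_rot']).as_matrix()
cr=lambda u:((u-[210,190])*3.6).round(0)
for a in (-100,-30,0,30,60,80,90):
    an=np.radians(a); print(a,[cr(proj(p,pose(q,[[-rad*np.sin(an),y,.055+rad*np.cos(an)]]))[0]).tolist() for y,rad in ((.0031,.02),(.0031,.014))])
t=s['tool_pos']+R@np.array([0,0,.052]); print('tip',t,cr(proj(p,t)[0]))
print('stand-local of TCP',Ro.from_euler('z',-q[2]).apply(t-[q[0],q[1],0]), 'yaw tool',np.arctan2(R[1,0],R[0,0]),q[2])
for y in (-.01,.01): print(cr(proj(p,t+R@[0.004,y,0])[0]))
```

```text
-100 [[400.0, 101.0], [400.0, 142.0]]
-30 [[400.0, 211.0], [400.0, 219.0]]
0 [[400.0, 287.0], [400.0, 270.0]]
30 [[400.0, 346.0], [400.0, 311.0]]
60 [[400.0, 371.0], [400.0, 330.0]]
80 [[399.0, 366.0], [400.0, 328.0]]
90 [[399.0, 358.0], [399.0, 322.0]]
tip [ 0.59370188 -0.01751364  0.08334558] [403. 319.]
stand-local of TCP [-0.00105606  0.00279915  0.08334558] yaw tool 0.20147500666013735 0.2010654162813242
[326. 290.]
[479. 290.]
```

```bash
python3 -m inch '[[0.75,[0,0,0.4],0],[0.75,[0,0,0.7],0],[0.75,[0,0,0.9],0],[0.75,[0,0,1.05],0],[0.75,[0,0,1.05],0],[0.75,[0,0,1.05],0]]'
python3 - <<'E'
from h import *
s=r.get_state();print(s['tool_pos'],s['contact_force'])
im=viewer.snapshot('wrist'); 
cv2.imwrite('pics/w8a.png',cv2.resize(im[190:340,210:430,::-1],None,fx=3.6,fy=3.6,interpolation=cv2.INTER_CUBIC))
im=viewer.snapshot('side'); cv2.imwrite('pics/s8.png',cv2.resize(im[180:380,370:540,::-1],None,fx=3,fy=3,interpolation=cv2.INTER_CUBIC))
E
```

```text
clock: 9.75
tool_pos: [0.5932, -0.0175, 0.1242]
eef_rot: [0.995, 0.101, 0.0, 0.0]
contact_force: [-0.7, -1.2, -0.6]
opening: 0.36
[ 0.5932095  -0.01753745  0.1241894 ] [-0.70002261 -1.16423417 -0.57378223]
```

View pics/w8a.png

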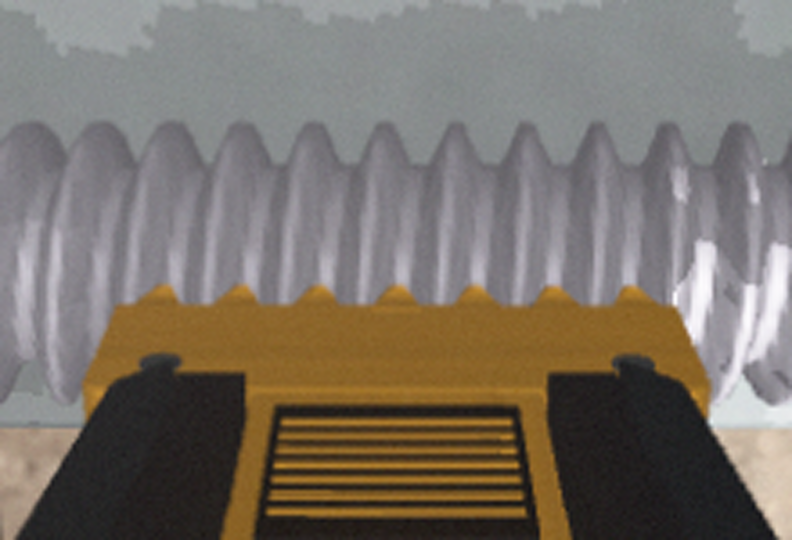

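View pics/s8.png

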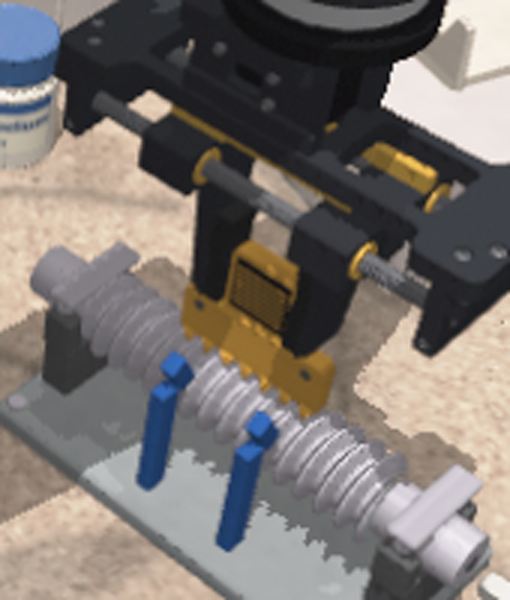

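```bash
python3 -m inch '[[0.75,[-0.32,0,0],0],[0.75,[-0.64,-0.01,0.05],0],[0.75,[-0.96,-0.02,0.08],0],[0.75,[-1.28,-0.03,0.13],0],[0.75,[-1.6,-0.04,0.2],0],[0.75,[-1.92,-0.05,0.27],0],[0.75,[-2.25,-0.05,0.37],0],[0.75,[-2.53,-0.06,0.47],0],[0.75,[-2.53,-0.06,0.47],0],[0.75,[-2.53,-0.06,0.47],0]]' 10
python3 - <<'E'
from h import *
s=r.get_state();print(s['tool_pos'],s['contact_force'])
im=viewer.snapshot('wrist'); 
cv2.imwrite('pics/w9a.png',cv2.resize(im[150:350,210:430,::-1],None,fx=3,fy=3,interpolation=cv2.INTER_CUBIC))
im=viewer.snapshot('side'); cv2.imwrite('pics/s9.png',cv2.resize(im[180:380,370:540,::-1],None,fx=3,fy=3,interpolation=cv2.INTER_CUBIC))
E
```

```text
clock: 10.85
tool_pos: [0.5678, -0.0221, 0.1193]
eef_rot: [0.995, 0.101, -0.001, 0.0]
contact_force: [1.2, 1.1, -0.2]
opening: 0.36
[ 0.56781412 -0.02206214  0.11932603] [ 1.17178882  1.11181377 -0.204951  ]
```

View pics/w9a.png

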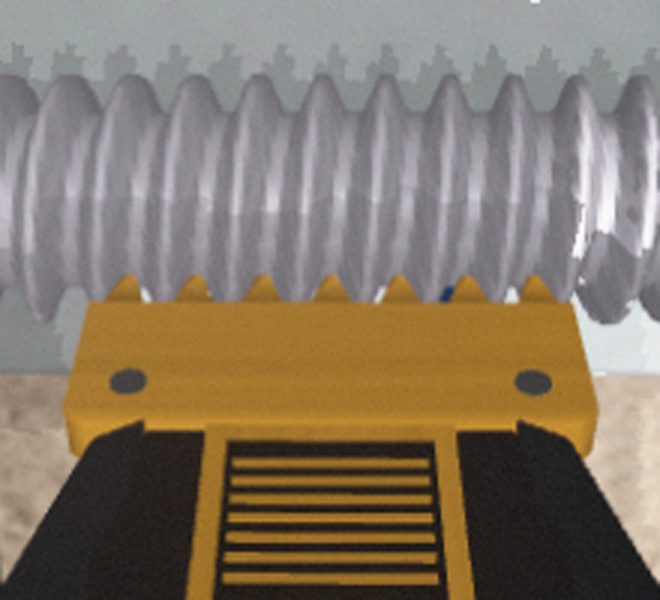

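View pics/s9.png

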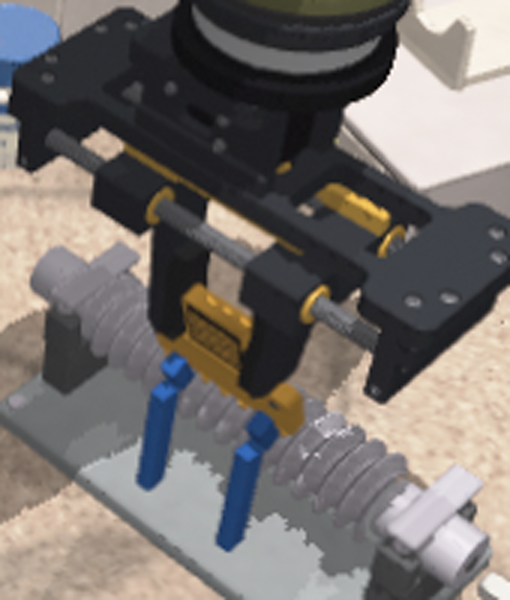

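```bash
python3 -m inch '[[0.75,[-0.3,0,0.12],0],[0.75,[-0.6,-0.01,0.24],0],[0.75,[-0.9,-0.01,0.38],0],[0.75,[-1.17,-0.01,0.53],0],[0.75,[-1.17,-0.01,0.53],0],[0.75,[-1.17,-0.01,0.53],0]]' 10
python3 - <<'E'
from fit import *
s=r.get_state();print(s['tool_pos'],s['contact_force'])
q=np.load('stand.npy');g=s['tool_pos']+[0,0,.005]
l=Ro.from_euler('z',-q[2]).apply(g-[q[0],q[1],.055]);c=np.cos(np.pi/6); print('local',l,'rests x,y,z',l[0]*c+l[2]*.5,l[1],-l[0]*.5+l[2]*c)
im=viewer.snapshot('wrist'); 
cv2.imwrite('pics/w10a.png',cv2.resize(im[150:350,210:430,::-1],None,fx=3,fy=3,interpolation=cv2.INTER_CUBIC))
im=viewer.snapshot('side'); cv2.imwrite('pics/s10.png',cv2.resize(im[180:380,370:540,::-1],None,fx=3,fy=3,interpolation=cv2.INTER_CUBIC))
E
```

```text
clock: 11.55
tool_pos: [0.5568, -0.0242, 0.1142]
eef_rot: [0.995, 0.101, 0.0, -0.0]
contact_force: [1.8, 1.8, 1.3]
opening: 0.359
[ 0.55683033 -0.0241866   0.11424301] [1.79661101 1.8158142  1.29820192]
local [-0.03851748  0.00362436  0.06424301] rests x,y,z -0.001235606788441125 0.0036243595590855758 0.07489481948948191
```

View pics/w10a.png

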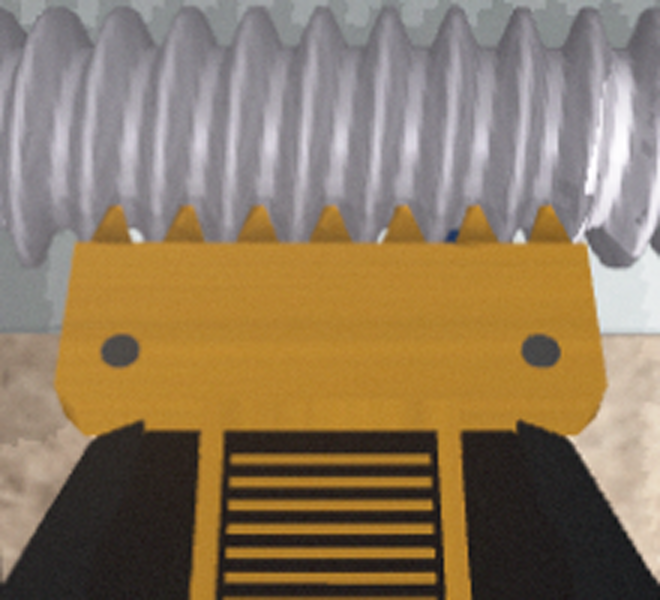

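View pics/s10.png

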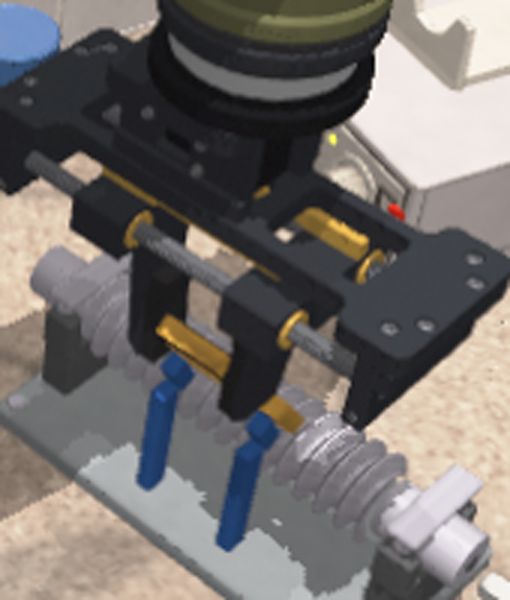

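```bash
python3 -m inch '[[0.75,[0.05,0,0.09],0],[0.75,[0.1,0,0.17],0],[0.75,[0.15,0,0.26],0],[0.75,[0.15,0,0.26],0],[0.75,[0.15,0,0.26],0]]' 15
python3 - <<'E'
from h import *
s=r.get_state();print(s['tool_pos'],s['contact_force'])
E
python3 -m inch '[[0.75,[0.03,0,0.04],0],[0.75,[0.05,0,0.09],0],[0.75,[0.05,0,0.09],0],[0.75,[0.05,0,0.09],0]]'
```

```text
clock: 12.15
tool_pos: [0.5587, -0.0239, 0.1116]
eef_rot: [0.995, 0.101, 0.0, -0.0]
contact_force: [3.3, 1.1, 0.5]
opening: 0.362
[ 0.55866901 -0.02392213  0.11162307] [3.25543163 1.06870485 0.47870272]
clock: 12.55
tool_pos: [0.5591, -0.0238, 0.1109]
eef_rot: [0.995, 0.101, 0.0, 0.0]
contact_force: [2.4, -0.8, 3.6]
opening: 0.359
```

```bash
python3 -m inch '[[0.75,[0.03,0,0.04],0],[0.75,[0.05,0,0.09],0],[0.75,[0.05,0,0.09],0],[0.75,[0.05,0,0.09],0]]'
python3 - <<'E'
from h import *
im=viewer.snapshot('wrist'); 
cv2.imwrite('pics/w11a.png',cv2.resize(im[150:350,210:430,::-1],None,fx=3,fy=3,interpolation=cv2.INTER_CUBIC))
s=r.get_state();print(s['tool_pos'],s['contact_force'])
E
```

```text
clock: 12.95
tool_pos: [0.5597, -0.0237, 0.11]
eef_rot: [0.995, 0.101, 0.0, -0.0]
contact_force: [3.2, 0.1, 4.5]
opening: 0.363
[ 0.55969027 -0.02371764  0.10997107] [3.98640699 1.02004069 5.29827235]
```

View pics/w11a.png

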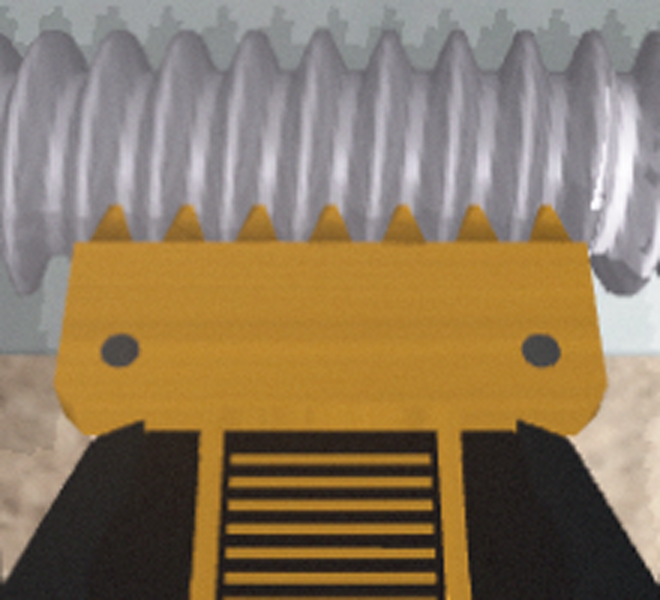

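```bash
python3 -m inch '[[0.75,[0.04,0,0.05],0],[0.75,[0.08,0,0.1],0],[0.75,[0.08,0,0.1],0],[0.75,[0.08,0,0.1],0],[0.75,[0.08,0,0.1],0]]' 20
python3 - <<'E'
from h import *
s=r.get_state();print(s['tool_pos'],s['contact_force'])
E
```

```text
clock: 13.5
tool_pos: [0.5599, -0.0237, 0.1096]
eef_rot: [0.995, 0.101, 0.0, 0.0]
contact_force: [0.6, 1.1, 12.3]
opening: 0.358
[ 0.55985042 -0.02367691  0.10962775] [ 0.64902504  1.06567335 12.30357594]
```

```bash
python3 -m inch '[[0.75,[0,0,0.02],0],[0.75,[0,0,0.02],0],[0.75,[0,0,0.02],0],[0.75,[0,0,0.02],0]]' 20
python3 - <<'E'
from h import *
im=viewer.snapshot('wrist'); 
cv2.imwrite('pics/w12a.png',cv2.resize(im[150:350,210:430,::-1],None,fx=3,fy=3,interpolation=cv2.INTER_CUBIC))
im=viewer.snapshot('side'); cv2.imwrite('pics/s12.png',cv2.resize(im[180:380,370:540,::-1],None,fx=3,fy=3,interpolation=cv2.INTER_CUBIC))
E
```

```text
clock: 13.9
tool_pos: [0.5598, -0.0237, 0.1096]
eef_rot: [0.995, 0.101, 0.0, 0.0]
contact_force: [0.6, -0.6, 13.1]
opening: 0.357
```

View pics/w12a.png

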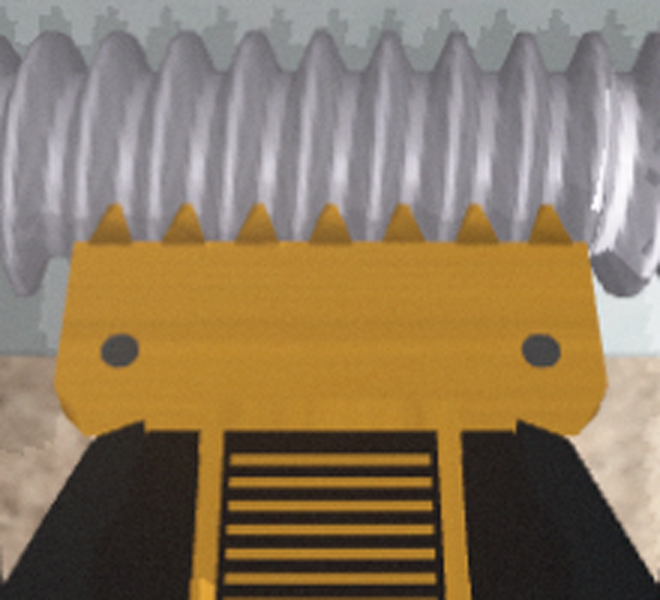

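View pics/s12.png

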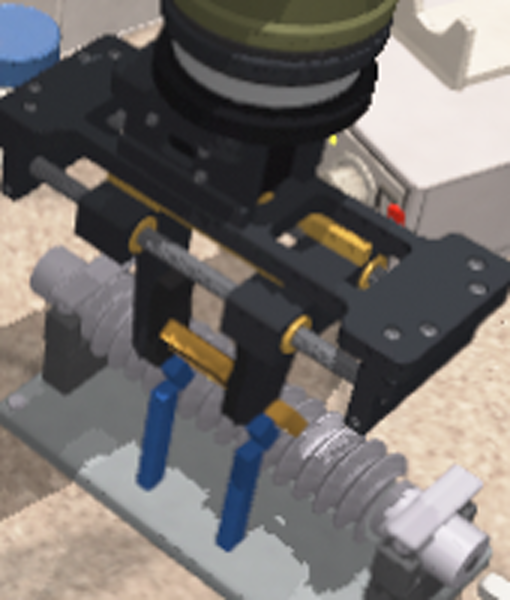

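```bash
cat > chk.py <<'E'
from fit import *
q=np.load('stand.npy'); c=np.cos(np.pi/6)
def rests(P):
    P=np.atleast_2d(P); X=np.c_[P[:,0]*c-P[:,2]*.5,P[:,1],P[:,0]*.5+P[:,2]*c+.055]
    return pose(q,X)
def show(p,off,k,y=.0038):
    for z0 in (14,20):
        pts=[(4,0,z0),(4,30,z0),(4,-30,z0),(4,35,z0+6.5),(4,-35,z0+6.5),(4,35,z0+20),(4,-35,z0+20)]
        pts=np.array(pts)/1000+[0,y,0]
        print(z0,[((u-off)*k).round(0).tolist() for u in proj(p,rests(pts))])
E
python3 - <<'E'
from chk import *
p=viewer.camera_params('wrist'); show(p,[210,150],3)
print([((u-[210,150])*3).round(0).tolist() for u in proj(p,pose(q,[[0,.0038,.075],[.02*np.sin(1.63),.0038,.055-.001]]))])
E
```

```text
14 [[334.0, 210.0], [121.0, 210.0], [546.0, 210.0], [79.0, 243.0], [588.0, 244.0], [66.0, 319.0], [602.0, 319.0]]
20 [[334.0, 241.0], [116.0, 241.0], [551.0, 241.0], [74.0, 276.0], [594.0, 276.0], [59.0, 356.0], [608.0, 356.0]]
[[334.0, 196.0], [333.0, 28.0]]
```

```bash
python3 -m inch '[[0.75,[-0.03,0,-0.1],0],[0.75,[-0.03,0,-0.1],0],[0.4,[-0.03,0,-0.1],0],[0.4,[-0.03,0,-0.1],0],[0.4,[-0.03,0,-0.1],0],[0.4,[-0.03,0,-0.1],0]]' 20
python3 - <<'E'
from h import *
im=viewer.snapshot('wrist'); 
cv2.imwrite('pics/w13a.png',cv2.resize(im[150:350,210:430,::-1],None,fx=3,fy=3,interpolation=cv2.INTER_CUBIC))
E
```

```text
clock: 14.6
tool_pos: [0.5587, -0.0239, 0.109]
eef_rot: [0.995, 0.101, -0.001, 0.0]
contact_force: [0.1, 0.6, 0.9]
opening: 0.596
```

View pics/w13a.png

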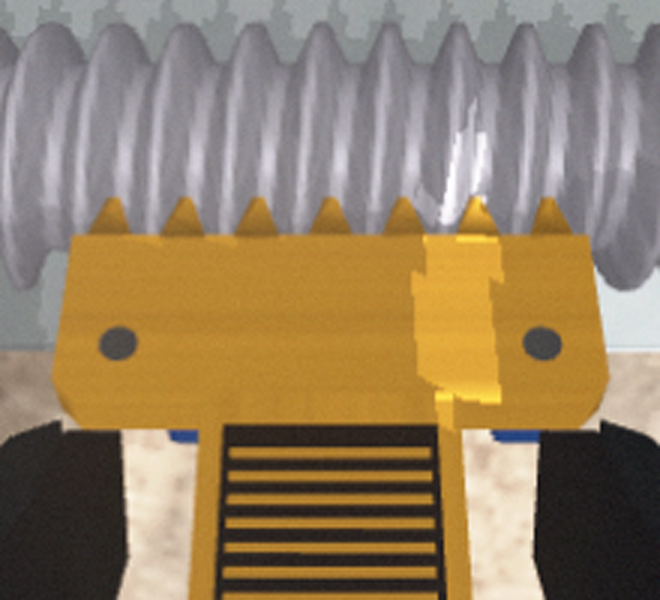

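```bash
python3 -m inch '[[0.2,[0,0,-0.5],0],[0.2,[0,0,-2],0],[0.2,[0,0,-4],0],[0.2,[0,0,-6],0],[0.2,[-1,0,-8],0],[0.2,[-3,0,-9],0],[0.2,[-5,0,-9],0],[0.2,[-5,0,-9],0],[0.2,[-5,0,-9],0]]'
python3 - <<'E'
from chk import *
p=viewer.camera_params('wrist'); im=viewer.snapshot('wrist'); cv2.imwrite('pics/w14.png',im[:,:,::-1])
cv2.imwrite('pics/w14a.png',cv2.resize(im[90:290,210:430,::-1],None,fx=3,fy=3,interpolation=cv2.INTER_CUBIC))
show(p,[210,90],3)
L=np.array([(5,0,14+62),(5,-16,14+66),(5,16,14+66),(-5,-16,80),(-5,16,80)])/1000+[0,.0038,0]
print(((proj(p,rests(L))-[210,90])*3).round(0).tolist())
im=viewer.snapshot('side'); ps=viewer.camera_params('side')
cv2.imwrite('pics/s14.png',cv2.resize(im[230:400,370:540,::-1],None,fx=3.5,fy=3.5,interpolation=cv2.INTER_CUBIC))
for z0 in (14,20):
  L=np.array([(0,-16,z0+66),(0,16,z0+66),(0,35,z0+32),(0,-35,z0+32)])/1000+[0,.0038,0]
  print(((proj(ps,rests(L))-[370,230])*3.5).round(0).tolist())
E
```

```text
clock: 15.55
tool_pos: [0.5113, -0.0337, 0.2]
eef_rot: [0.995, 0.101, 0.0, 0.0]
contact_force: [0.1, 0.2, -0.2]
opening: 0.802
14 [[332.0, 26.0], [181.0, 27.0], [483.0, 27.0], [153.0, 44.0], [511.0, 44.0], [146.0, 82.0], [519.0, 82.0]]
20 [[332.0, 42.0], [178.0, 43.0], [486.0, 43.0], [149.0, 60.0], [515.0, 61.0], [142.0, 99.0], [522.0, 100.0]]
[[332.0, 216.0], [432.0, 231.0], [233.0, 231.0], [428.0, 278.0], [237.0, 278.0]]
[[275.0, 244.0], [200.0, 193.0], [180.0, 200.0], [339.0, 309.0]]
[[272.0, 238.0], [196.0, 187.0], [176.0, 194.0], [336.0, 303.0]]
```

View pics/w14a.png

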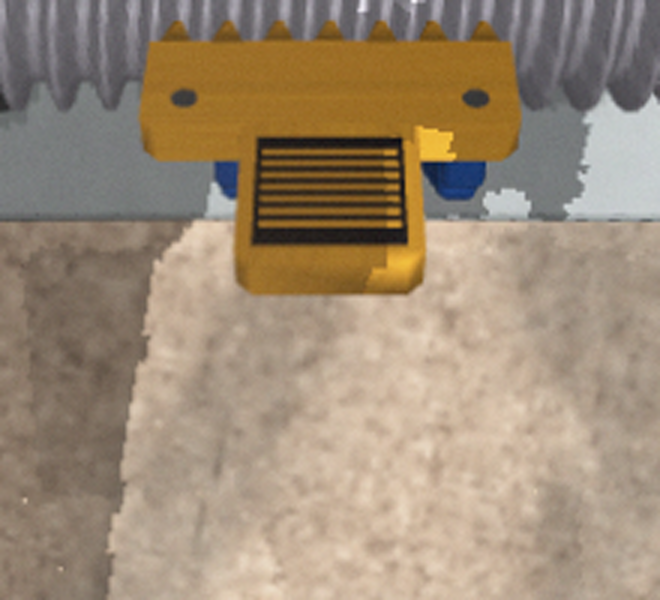

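View pics/s14.png

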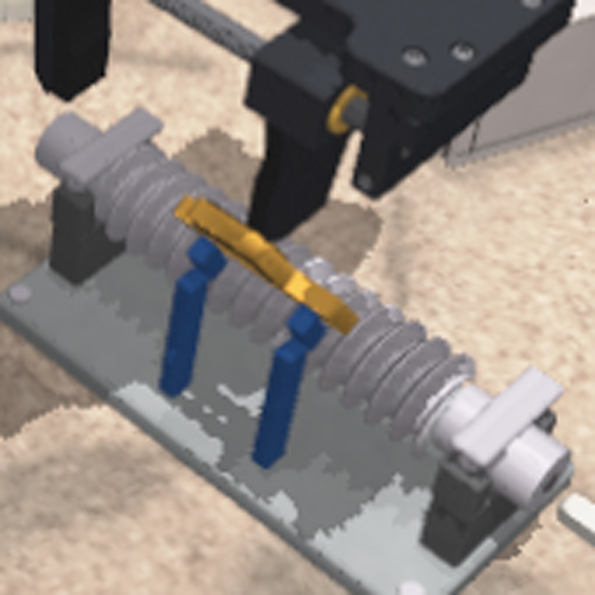

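View pics/w14.png

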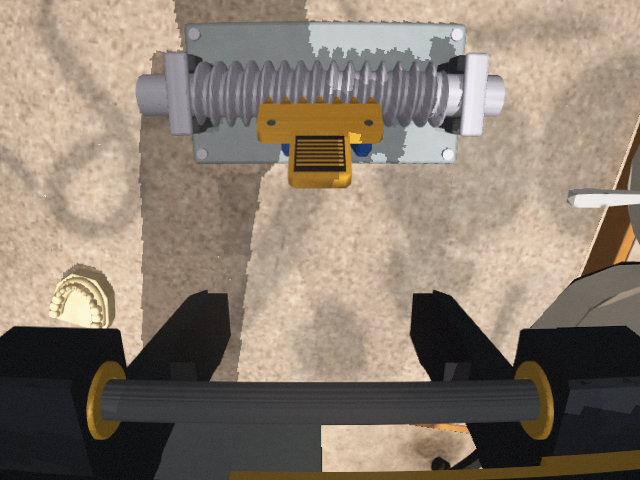

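Run:
```python
import cv2
a=cv2.imread('pics/w14.png')
cv2.imwrite('pics/w14b.png',cv2.resize(a[15:195,130:330],None,fx=3.3,fy=3.3,interpolation=cv2.INTER_CUBIC))
cv2.imwrite('pics/w14c.png',cv2.resize(a[15:195,310:510],None,fx=3.3,fy=3.3,interpolation=cv2.INTER_CUBIC))
cv2.imwrite('pics/w14d.png',cv2.resize(a[90:195,250:390],None,fx=5.5,fy=5.5,interpolation=cv2.INTER_CUBIC))
```

```text
(no output)
```

View pics/w14b.png

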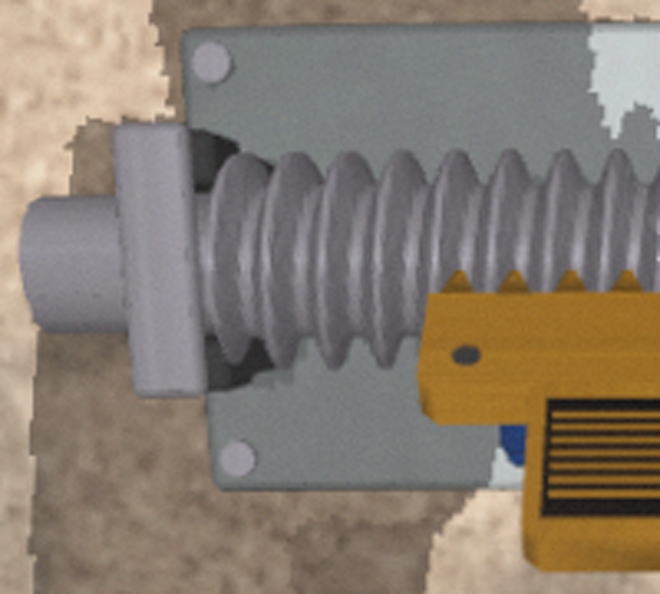

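View pics/w14c.png

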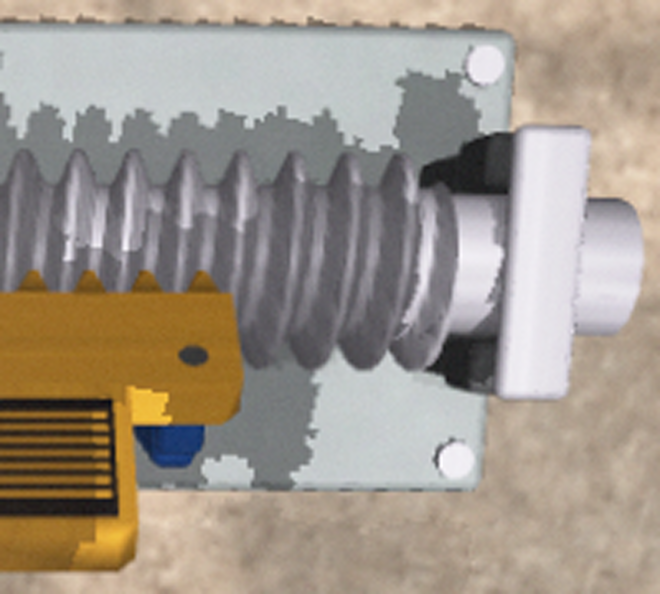

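View pics/w14d.png

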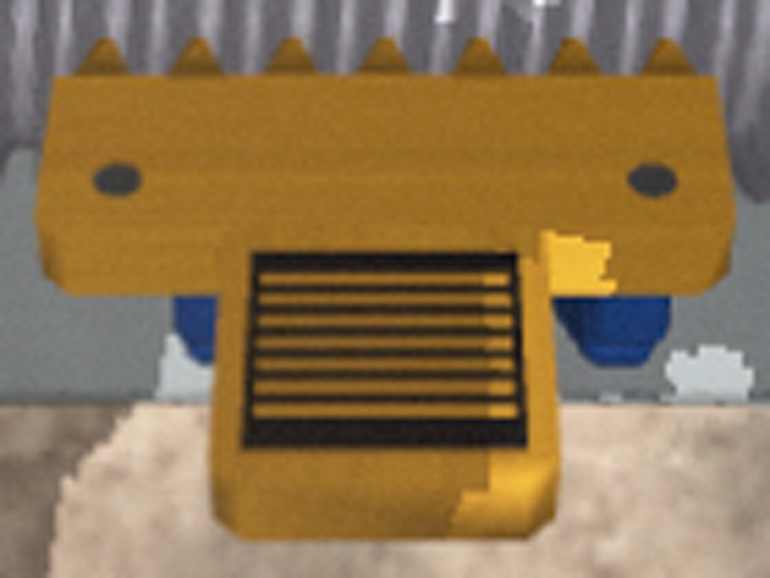

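```bash
cat > leaf.py <<'E'
from chk import *
p=viewer.camera_params('wrist')
b=lambda u,v,x0:(u/3.3+x0,v/3.3+15)
S=[((.05,.1,.012),b(183,30,130)),((-.05,.1,.012),b(217,489,130)),((.05,-.1,.012),b(514,30,310)),((-.05,-.1,.012),b(482,489,310)),
((0,.088,.073),b((114+186+205+136)/4,260,130)),((0,-.088,.073),b((515+588+567+500)/4,262,310))]
SL=np.array([s[0] for s in S]);SU=np.array([s[1] for s in S])
d=lambda u,v:(u/5.5+250,v/5.5+90)
LP=[];LU=[];W=[]
for y,u in zip((30,20,10,0,-10,-20,-30),(105,198,292,386,481,574,668)): LP.append((4,y,0));LU.append(d(u,40));W.append((1,1))
for y,u in ((35,56),(-35,719)): LP.append((4,y,6.5));LU.append(d(u,77));W.append((1,1))
for y in (-10,10):
    LP.append((5,y,36));LU.append(d(386,252));W.append((0,1)); LP.append((5,y,62));LU.append(d(386,448));W.append((0,1))
    LP.append((-4,y,66));LU.append(d(386,540));W.append((0,1))
for y in (-25,25): LP.append((-4,y,32));LU.append(d(386,294));W.append((0,1))
LP=np.array(LP)/1000;LU=np.array(LU);W=np.array(W)
def cam(e):
    P=dict(p);T=np.eye(4);T[:3,:3]=Ro.from_rotvec(e[:3]).as_matrix();T[:3,3]=e[3:];P['world_to_cam']=T@p['world_to_cam'];return P
def leafw(l):
    x,y,z,t,w=l # tips centre in rests frame, tilt about y, roll about x
    return rests(Ro.from_euler('xy',[w,t]).apply(LP)+[x,y,z])
def f(v):
    P=cam(v[:6]*[.01,.01,.01,.003,.003,.003]); l=v[6:]*[.001,.001,.001,.01,.01]
    return np.r_[(proj(P,pose(q,SL))-SU).ravel()/.5,((proj(P,leafw(l))-LU)*W).ravel()/.5,v[:6]*.5]
o=least_squares(f,np.r_[np.zeros(6),0,3.8,14,0,0])
print('cam',o.x[:6].round(2),'x y z mm',o.x[6:9].round(2),'tilt rad',(o.x[9]*.01).round(3),'roll',(o.x[10]*.01).round(3),'cost',o.cost.round(1))
n=len(SL)*2; print((o.fun[:n]*.5).round(1)); print((o.fun[n:-6]*.5).reshape(-1,2).round(1).tolist())
l=o.x[6:9]; t=o.x[9]*.01; print('grip x',l[0]+49*np.sin(t),'z',l[2]+49*np.cos(t))
C=np.linalg.inv(o.jac.T@o.jac); print('sd',np.sqrt(np.diag(C))[6:].round(2))
E
python3 leaf.py
```

```text
cam [-0.64 -0.48 -0.   -0.6   1.18 -0.98] x y z mm [ 3.75  3.7  18.18] tilt rad -0.11 roll -0.0 cost 14.0
[-0.2 -0.3 -0.7  0.4  0.7 -0.4 -0.1  0.5  0.9  0.2 -0.8 -0.4]
[[0.4, -0.0], [0.4, -0.1], [0.2, -0.2], [0.1, -0.2], [-0.2, -0.2], [-0.2, -0.1], [-0.3, -0.1], [-0.2, 0.0], [-0.2, -0.0], [0.0, 0.2], [0.0, -0.8], [0.0, 0.7], [-0.0, 0.2], [-0.0, -0.9], [-0.0, 0.7], [0.0, 0.4], [-0.0, 0.4]]
grip x -1.648673260096671 z 66.88245348399535
sd [0.55 0.32 0.95 0.66 0.58]
```

Run:
```python
from chk import *
im=viewer.snapshot('side')[:,:,::-1].copy(); cv2.imwrite('pics/side15.png',im); p=viewer.camera_params('side')
k=6; x0,y0=405,270; c0=cv2.resize(im[y0:y0+90,x0:x0+125],None,fx=k,fy=k,interpolation=cv2.INTER_CUBIC)
cv2.imwrite('pics/s15.png',c0)
def leaf(l,t):
    F=[(-35,0),(35,0),(35,32),(16,32),(16,66),(-16,66),(-16,32),(-35,32)]
    return [rests(Ro.from_euler('y',t).apply(np.array([(x,a,b) for a,b in F])/1000)+np.array(l)/1000) for x in (-4,4)]
for i,(l,t) in enumerate([((0,3.8,14),0),((3,3.8,14),-.11)]):
    c=c0.copy()
    # rests
    R=np.array([(-4.5,sy*22+dy,z) for sy in(-1,1) for z,dy in((22,-4),(22,4),(42,4),(42,-4))])/1000
    for P,col in [(leaf(l,t)[0],(255,0,0)),(leaf(l,t)[1],(0,255,0)),(rests(R)[:4],(0,0,255)),(rests(R)[4:],(0,0,255))]:
        u=((proj(p,P)-[x0,y0]+.5)*k).round().astype(np.int32); cv2.polylines(c,[u],True,col,1)
    cv2.imwrite(f'pics/s15_{i}.png',c)
```

```text
(no output)
```

View pics/s15.png

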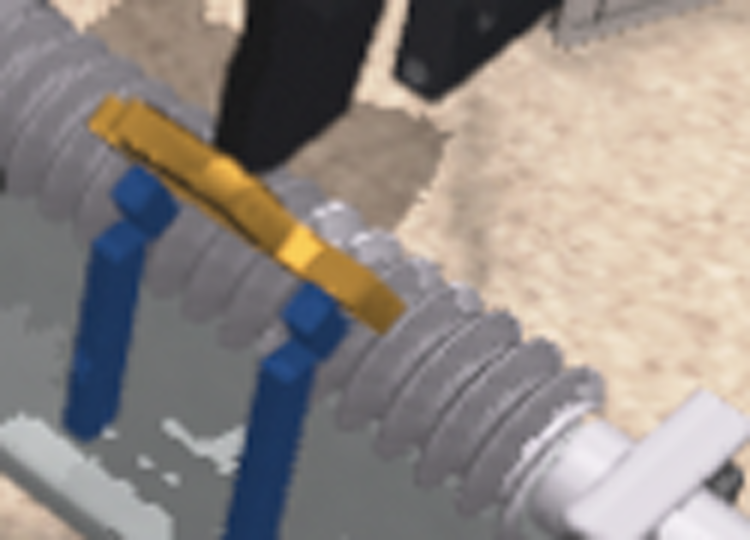

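View pics/s15_0.png

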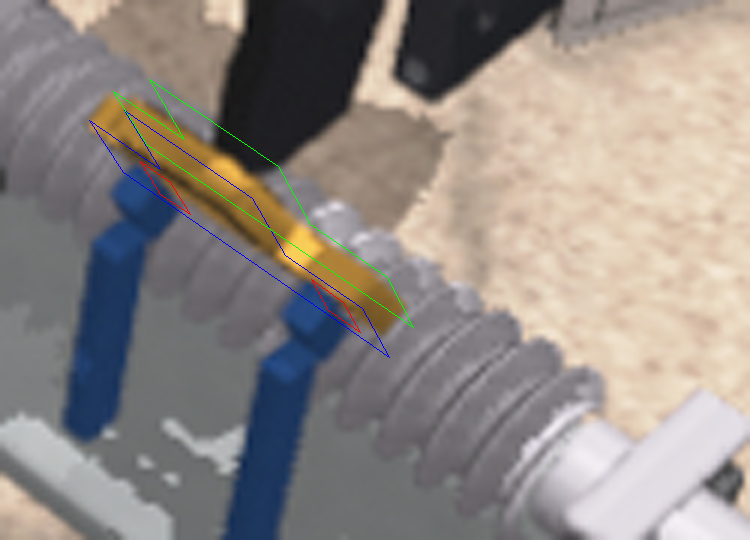

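View pics/s15_1.png

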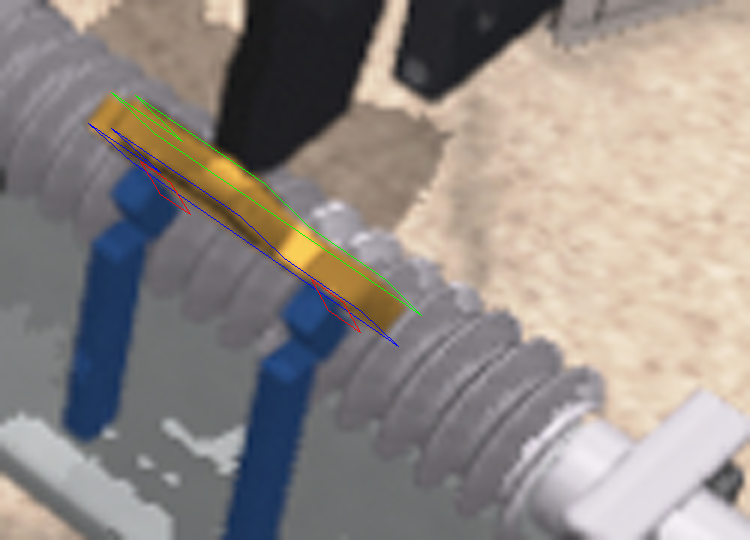

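```bash
python3 -m inch '[[1,[4,0,0],0],[1,[8,0,0],0],[1,[9.6,0,0],0],[1,[9.6,0,0],0],[1,[9.6,0,3],0],[1,[9.6,0,6],0],[1,[9.6,0,9],0],[1,[9.6,0,10.2],0],[1,[9.6,0,10.2],0],[1,[9.6,0,10.2],0]]' 15
python3 - <<'E'
from chk import *
s=r.get_state();g=s['tool_pos']
l=Ro.from_euler('z',-q[2]).apply(g-[q[0],q[1],.055]); print(s['clock'],g,'local',l,s['contact_force'],s['opening'])
im=viewer.snapshot('wrist'); cv2.imwrite('pics/w16.png',im[:,:,::-1])
im=viewer.snapshot('side'); cv2.imwrite('pics/s16.png',cv2.resize(im[230:400,370:540,::-1],None,fx=3.5,fy=3.5,interpolation=cv2.INTER_CUBIC))
E
```

```text
clock: 16.7
tool_pos: [0.6052, -0.0145, 0.0985]
eef_rot: [0.995, 0.101, 0.0, 0.0]
contact_force: [0.6, 0.0, 0.1]
opening: 0.006
16.7 [ 0.60516297 -0.01445337  0.09846868] local [0.01078533 0.00350883 0.04346868] [0.63533555 0.03197327 0.12395121] 0.006276401283510894
```

View pics/w16.png

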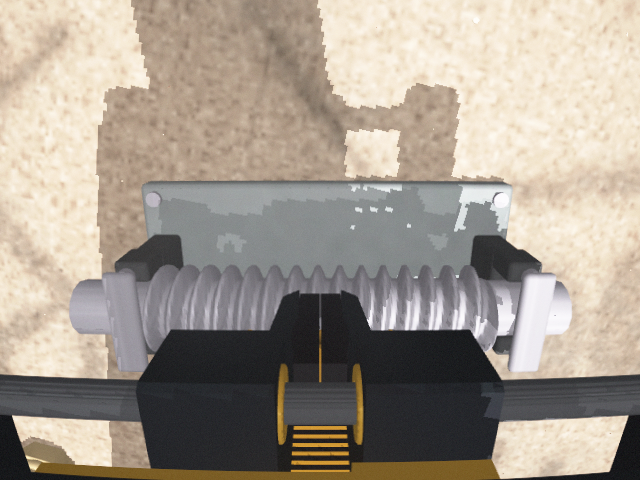

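View pics/s16.png

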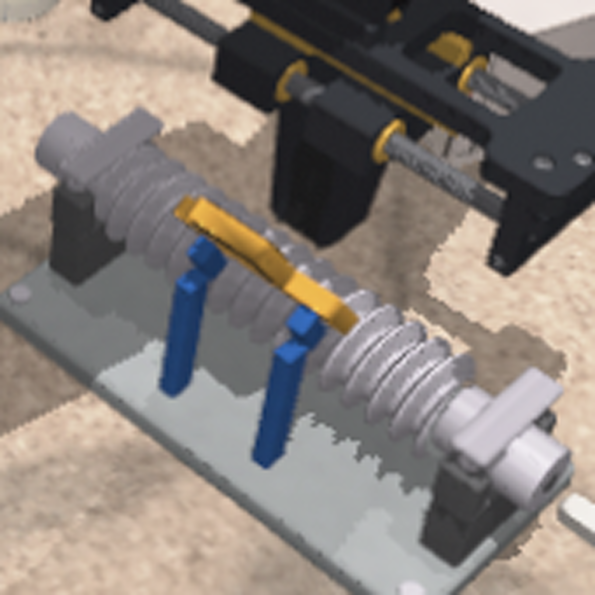

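```bash
python3 -m inch '[[1,[-0.3,0,0.15],0],[1,[-0.5,0,0.25],0],[1,[-0.65,0,0.32],0],[1,[-0.8,0,0.4],0],[1,[-0.9,0,0.45],0],[1,[-1.0,0,0.5],0],[1,[-1.0,0,0.5],0],[1,[-1.0,0,0.5],0]]' 15
python3 - <<'E'
from chk import *
s=r.get_state();g=s['tool_pos']
l=Ro.from_euler('z',-q[2]).apply(g-[q[0],q[1],.055]); print(s['clock'],'local',l,s['contact_force'])
im=viewer.snapshot('side'); cv2.imwrite('pics/s17.png',cv2.resize(im[270:360,405:530,::-1],None,fx=6,fy=6,interpolation=cv2.INTER_CUBIC))
E
```

```text
clock: 17.6
tool_pos: [0.5952, -0.0164, 0.0926]
eef_rot: [0.995, 0.101, 0.0, 0.0]
contact_force: [1.1, 0.4, -0.2]
opening: 0.003
17.6 local [0.00063719 0.00357672 0.03763551] [ 1.05916691  0.3818753  -0.19087909]
```

View pics/s17.png

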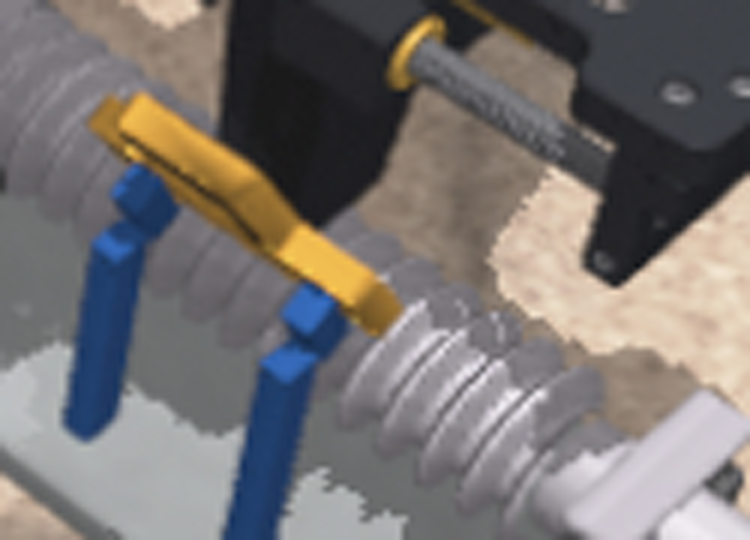

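```bash
python3 -m inch '[[1,[-0.1,0,0.04],0],[1,[-0.2,0,0.08],0],[1,[-0.2,0,0.08],0],[1,[-0.2,0,0.08],0]]' 15
python3 - <<'E'
from chk import *
s=r.get_state();g=s['tool_pos']
l=Ro.from_euler('z',-q[2]).apply(g-[q[0],q[1],.055]); print(s['clock'],'local',l,s['contact_force'])
im=viewer.snapshot('side'); cv2.imwrite('pics/s18.png',cv2.resize(im[270:360,405:530,::-1],None,fx=6,fy=6,interpolation=cv2.INTER_CUBIC))
E
```

```text
clock: 18.05
tool_pos: [0.5938, -0.0167, 0.092]
eef_rot: [0.995, 0.101, 0.001, -0.0]
contact_force: [2.7, 1.4, -0.2]
opening: 0.004
18.05 local [-0.00083013  0.00359853  0.0370344 ] [ 2.68598843  1.44626075 -0.19405194]
```

View pics/s18.png

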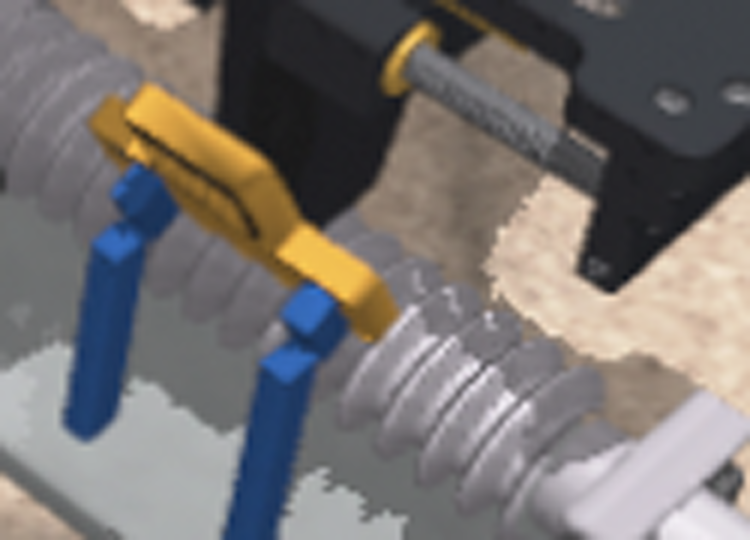

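Working well; the leaf is coming upright against the rests. Continue until it stops.

```bash
python3 -m inch '[[1,[-0.1,0,0.03],0],[1,[-0.2,0,0.06],0],[1,[-0.2,0,0.06],0],[1,[-0.2,0,0.06],0]]' 15
python3 - <<'E'
from chk import *
s=r.get_state();g=s['tool_pos']
l=Ro.from_euler('z',-q[2]).apply(g-[q[0],q[1],.055]); print(s['clock'],'local',l,s['contact_force'])
im=viewer.snapshot('side')[:,:,::-1]; cv2.imwrite('pics/s19.png',cv2.resize(im[270:360,405:530],None,fx=6,fy=6,interpolation=cv2.INTER_CUBIC))
E
```

```text
clock: 18.5
tool_pos: [0.5934, -0.0167, 0.0919]
eef_rot: [0.995, 0.101, 0.003, -0.0]
contact_force: [6.6, 1.9, 0.7]
opening: 0.003
18.5 local [-0.0011586   0.00361662  0.03693607] [6.6323626  1.93821246 0.70539492]
```

View pics/s19.png

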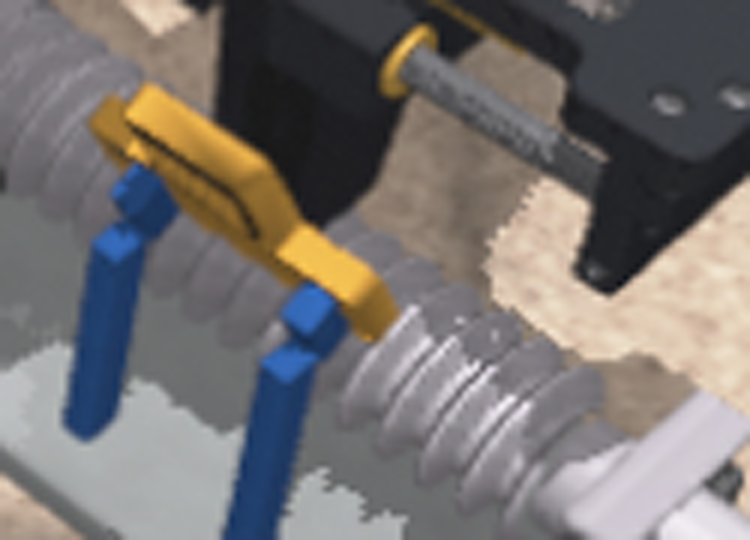

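```bash
python3 -m inch '[[1,[0.3,0,-0.15],0],[1,[0.8,0,-0.4],0],[1,[1.5,0,-1.5],0],[0.8,[1.5,0,-4],0],[0.45,[1.5,0,-7],0],[0.45,[-1,0,-8.2],0],[0.45,[-3.45,0,-8.2],0],[0.45,[-3.45,0,-8.2],0],[0.45,[-3.45,0,-8.2],0]]' 10
python3 - <<'E'
from chk import *
s=r.get_state();g=s['tool_pos']
l=Ro.from_euler('z',-q[2]).apply(g-[q[0],q[1],.055]); print(s['clock'],'local',l,s['contact_force'],s['opening'])
im=viewer.snapshot('side')[:,:,::-1]; cv2.imwrite('pics/s20.png',cv2.resize(im[270:360,405:530],None,fx=6,fy=6,interpolation=cv2.INTER_CUBIC))
im=viewer.snapshot('wrist'); cv2.imwrite('pics/w20.png',im[:,:,::-1])
E
```

```text
clock: 19.45
tool_pos: [0.5565, -0.0245, 0.1731]
eef_rot: [0.995, 0.1, -0.001, 0.0]
contact_force: [0.1, 0.8, -0.7]
opening: 0.527
19.45 local [-0.03892629  0.00336567  0.11812021] [ 0.130138    0.82804286 -0.65271995] 0.5274004716286494
```

View pics/s20.png

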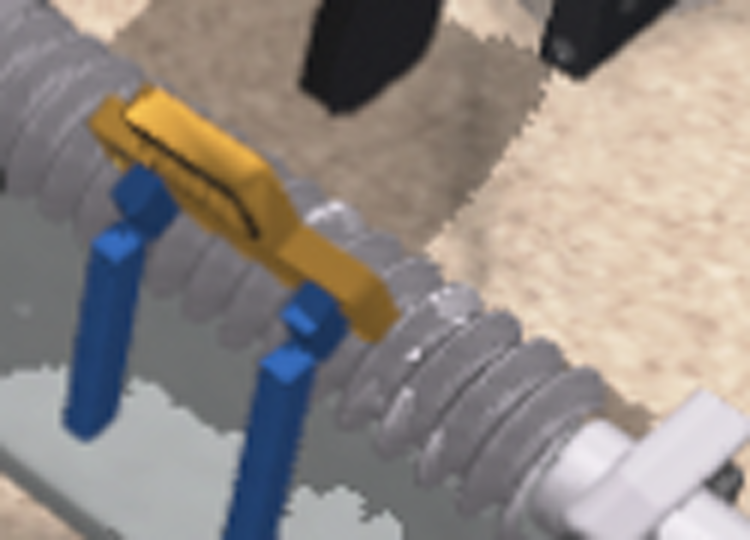

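View pics/w20.png

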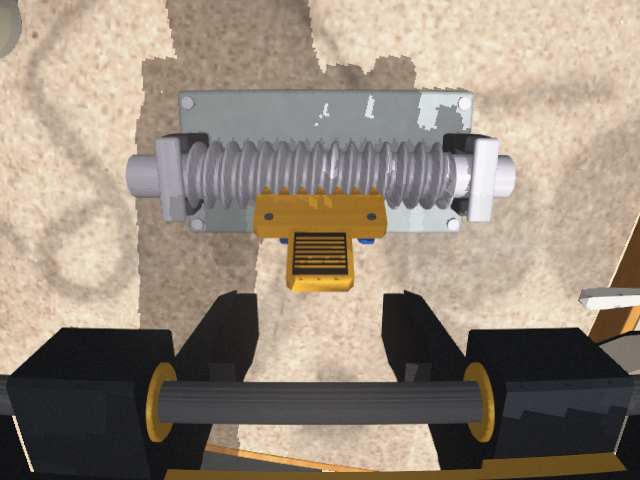

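```bash
python3 -m inch '[[0.45,[0.25,0,2],0],[0.45,[0.25,0,4],0],[0.45,[0.25,0,5.5],0],[0.45,[0.25,0,6.0],0],[0.45,[0.25,0,6.0],0],[0.75,[0.25,0,6.0],0],[0.75,[0.25,0,6.0],0],[0.75,[0.25,0,6.0],0],[0.75,[0.25,0,6.0],0],[0.75,[0.25,0,6.0],0]]' 15
python3 - <<'E'
from chk import *
s=r.get_state();g=s['tool_pos']
l=Ro.from_euler('z',-q[2]).apply(g-[q[0],q[1],.055]); print(s['clock'],'local',l,s['contact_force'],s['opening'])
im=viewer.snapshot('side')[:,:,::-1]; cv2.imwrite('pics/s21.png',cv2.resize(im[230:360,385:530],None,fx=5,fy=4.5,interpolation=cv2.INTER_CUBIC))
E
```

```text
clock: 20.55
tool_pos: [0.5603, -0.0236, 0.1139]
eef_rot: [0.995, 0.101, 0.001, 0.0]
contact_force: [-0.7, -0.0, 3.5]
opening: 0.363
20.55 local [-0.03498416  0.0034577   0.05888216] [-0.71309698 -0.0203019   3.50421263] 0.3634863377724848
```

View pics/s21.png

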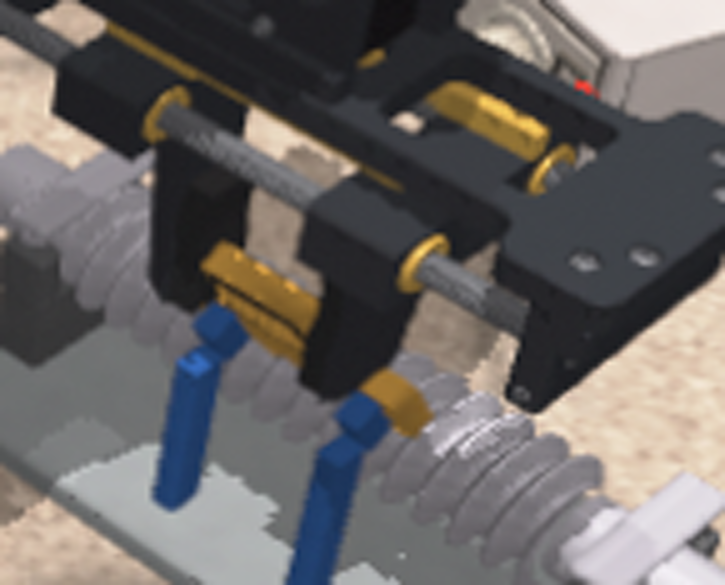

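```bash
python3 -m inch '[[0.75,[0.03,0,0.04],0],[0.75,[0.06,0,0.08],0],[0.75,[0.06,0,0.08],0],[0.75,[0.06,0,0.08],0]]' 20
python3 - <<'E'
from chk import *
s=r.get_state();g=s['tool_pos']
l=Ro.from_euler('z',-q[2]).apply(g-[q[0],q[1],.055]); print(s['clock'],'local',l,s['contact_force'],s['opening'])
E
```

```text
clock: 21.0
tool_pos: [0.5604, -0.0237, 0.1137]
eef_rot: [0.995, 0.101, 0.0, 0.0]
contact_force: [-1.8, -0.7, 12.8]
opening: 0.359
21.0 local [-0.03493708  0.00342393  0.05868006] [-1.75813116 -0.65472258 12.84103736] 0.3590440454380872
```

```bash
python3 -m inch '[[0.75,[0.03,0,0.0],0],[0.75,[0.03,0,0.0],0],[0.75,[0.03,0,0.0],0],[0.75,[0.03,0,0],0]]' 20
python3 - <<'E'
from chk import *
s=r.get_state(); print(s['clock'],s['contact_force'],s['opening'])
im=viewer.snapshot('side')[:,:,::-1]; cv2.imwrite('pics/s22.png',cv2.resize(im[230:360,385:530],None,fx=5,fy=4.5,interpolation=cv2.INTER_CUBIC))
im=viewer.snapshot('wrist')[:,:,::-1]; cv2.imwrite('pics/w22.png',cv2.resize(im[150:350,210:430],None,fx=3,fy=3,interpolation=cv2.INTER_CUBIC))
p=viewer.camera_params('wrist'); show(p,[210,150],3)
E
```

```text
clock: 21.4
tool_pos: [0.5604, -0.0236, 0.1137]
eef_rot: [0.995, 0.101, 0.0, 0.0]
contact_force: [-2.2, -0.8, 12.9]
opening: 0.36
21.4 [-2.21471143 -0.81081305 12.90104973] 0.36036533636377127
14 [[333.0, 206.0], [125.0, 206.0], [541.0, 206.0], [84.0, 239.0], [581.0, 239.0], [71.0, 312.0], [594.0, 312.0]]
20 [[333.0, 236.0], [120.0, 236.0], [545.0, 236.0], [79.0, 270.0], [587.0, 270.0], [65.0, 348.0], [601.0, 348.0]]
```

View pics/s22.png

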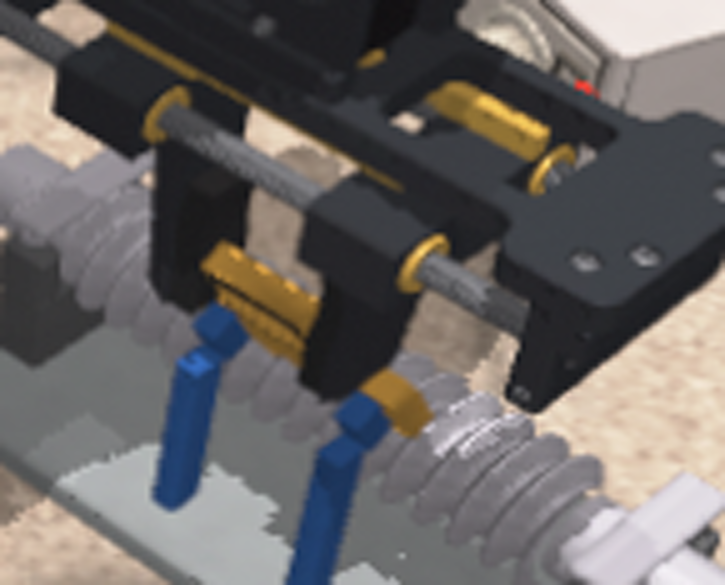

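View pics/w22.png

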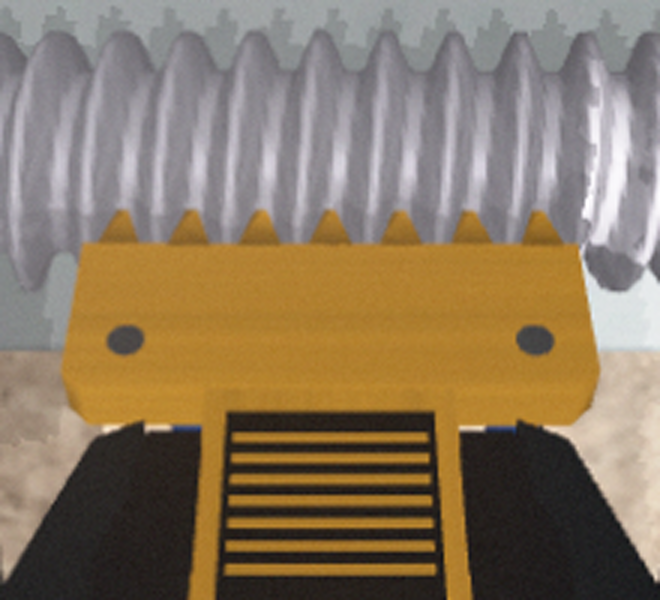

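```bash
python3 -m inch '[[0.75,[-0.03,0,-0.06],0],[0.75,[-0.05,0,-0.1],0],[0.75,[-0.05,0,-0.1],0],[0.4,[-0.05,0,-0.1],0],[0.4,[-0.05,0,-0.1],0],[0.4,[-0.05,0,-0.1],0],[0.4,[-0.05,0,-0.1],0],[0.4,[-0.05,0,-1],0],[0.4,[-0.05,0,-3],0],[0.4,[-0.05,0,-6],0],[0.4,[-1,0,-9],0],[0.4,[-5,0,-9],0],[0.4,[-5,0,-9],0],[0.4,[-5,0,-9],0]]' 20
python3 - <<'E'
from chk import *
s=r.get_state(); print(s['clock'],s['contact_force'],s['opening'])
im=viewer.snapshot('side')[:,:,::-1].copy(); p=viewer.camera_params('side')
k=6; x0,y0=405,270; c=cv2.resize(im[y0:y0+90,x0:x0+125],None,fx=k,fy=k,interpolation=cv2.INTER_CUBIC); cv2.imwrite('pics/s23.png',c)
F=[(-35,0),(35,0),(35,32),(16,32),(16,66),(-16,66),(-16,32),(-35,32)]
for x,col in((-4,(255,0,0)),(4,(0,255,0))):
    P=rests(np.array([(x-.5,a+3.7,b+14) for a,b in F])/1000); cv2.polylines(c,[((proj(p,P)-[x0,y0]+.5)*k).round().astype(np.int32)],True,col,1)
cv2.imwrite('pics/s23o.png',c)
p=viewer.camera_params('wrist'); im=viewer.snapshot('wrist')[:,:,::-1]; cv2.imwrite('pics/w23.png',im)
a=im
cv2.imwrite('pics/w23b.png',cv2.resize(a[15:195,130:330],None,fx=3.3,fy=3.3,interpolation=cv2.INTER_CUBIC))
cv2.imwrite('pics/w23c.png',cv2.resize(a[15:195,310:510],None,fx=3.3,fy=3.3,interpolation=cv2.INTER_CUBIC))
cv2.imwrite('pics/w23d.png',cv2.resize(a[90:195,250:390],None,fx=5.5,fy=5.5,interpolation=cv2.INTER_CUBIC))
E
```

```text
clock: 22.9
tool_pos: [0.5111, -0.0338, 0.2031]
eef_rot: [0.995, 0.1, 0.0, 0.0]
contact_force: [0.2, -0.2, 0.0]
opening: 0.597
22.9 [ 0.24601924 -0.22415251  0.04691346] 0.5969028190670889
```

View pics/s23.png

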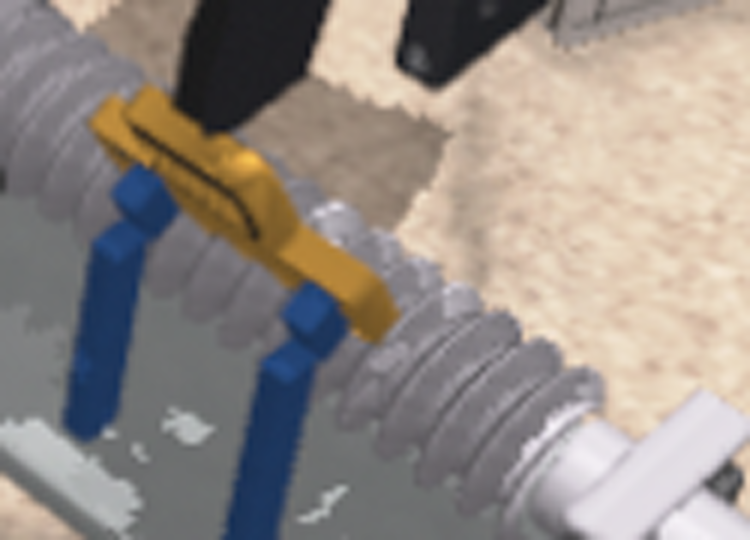

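View pics/s23o.png

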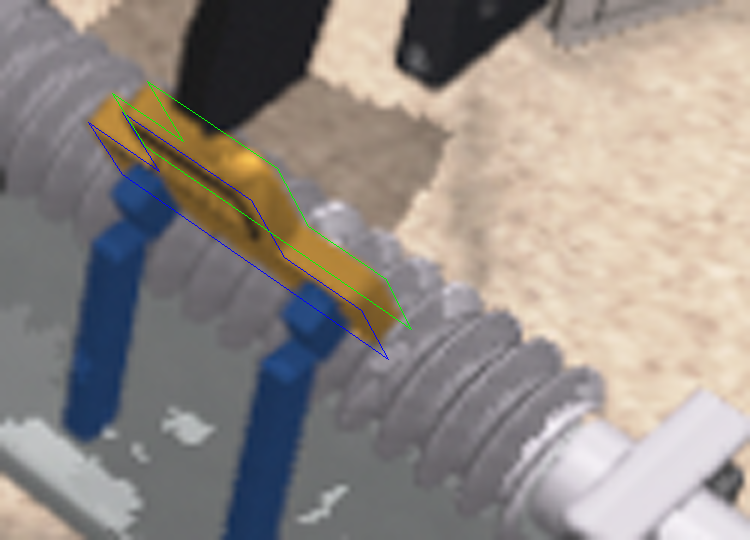

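View pics/w23d.png

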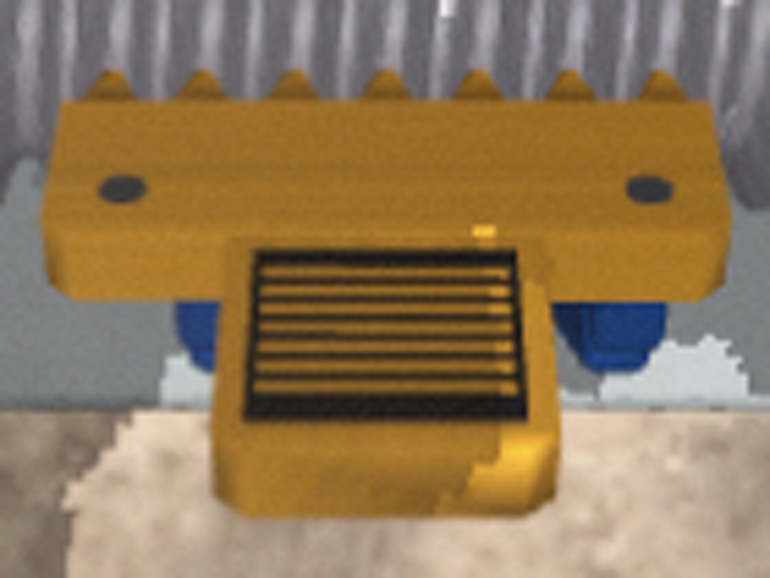

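View pics/w23b.png

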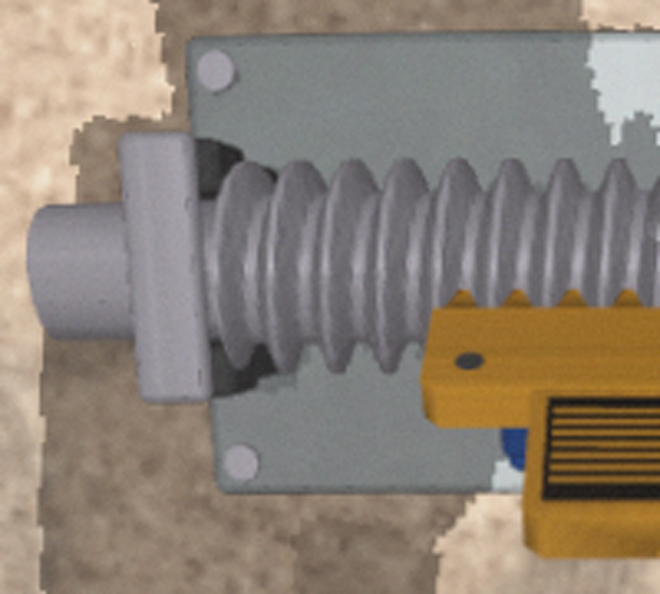

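View pics/w23c.png

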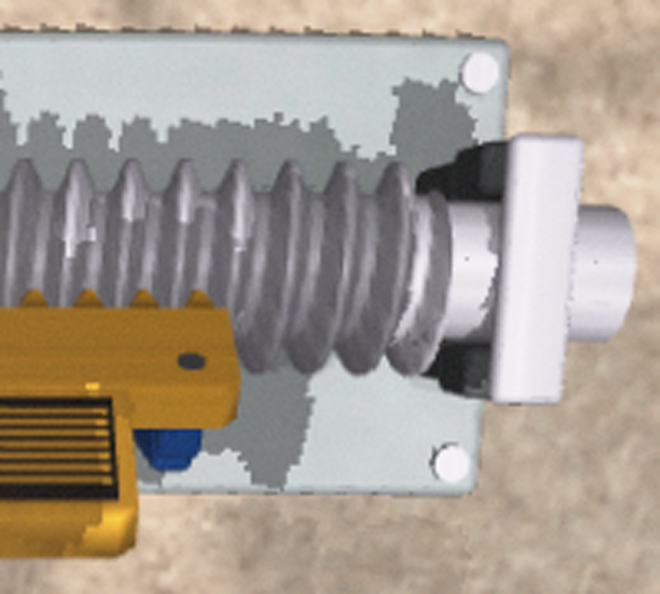

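```bash
sed -e 's/b(183,30,130)/b(189,38,130)/;s/b(217,489,130)/b(220,492,130)/;s/b(514,30,310)/b(508,38,310)/;s/b(482,489,310)/b(475,492,310)/;s/(114+186+205+136)\/4,260,130/(120+194+211+140)\/4,267,130/;s/(515+588+567+500)\/4,262,310/(508+582+562+493)\/4,269,310/' -e 's/(105,198,292,386,481,574,668)/(112,203,294,387,479,570,661)/;s/d(u,40)/d(u,70)/;s/((35,56),(-35,719))/((35,63),(-35,712))/;s/d(u,77)/d(u,102)/;s/d(386,448)/d(386,420)/;s/d(386,540)/d(386,516)/;s/d(386,294)/d(386,300)/' leaf.py > leaf2.py; python3 leaf2.py
```

```text
cam [-0.56 -0.25 -0.01 -0.35  1.08 -1.1 ] x y z mm [ 0.92  3.74 17.69] tilt rad -0.009 roll 0.0 cost 14.3
[-0.7 -0.3 -0.4  0.3  0.7 -0.2  0.3  0.5  1.   0.1 -1.  -0.3]
[[0.3, 0.0], [0.3, -0.1], [0.3, -0.1], [-0.0, -0.1], [-0.2, -0.1], [-0.2, -0.1], [-0.2, 0.0], [-0.1, -0.0], [-0.2, -0.0], [0.0, -0.2], [0.0, -0.7], [0.0, 0.8], [-0.0, -0.2], [-0.0, -0.7], [-0.0, 0.8], [0.0, 0.4], [-0.0, 0.4]]
grip x 0.47407961185327346 z 66.69138982004506
sd [0.58 0.31 0.99 0.61 0.68]
```

Run:
```python
from h import *
im=viewer.snapshot('side')[:,:,::-1]; cv2.imwrite('pics/side24.png',im)
```

```text
(no output)
```

View pics/side24.png

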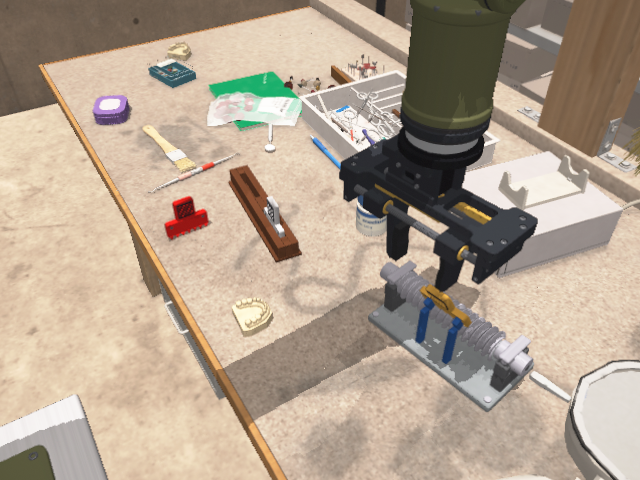

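The side picture shows the brass leaf on the rests at (445,305). The steel leaf at (273,213), the cast at (252,315) and the jar at (372,215) stand where they were at the start. The gripper is clear of everything, so I am handing in.

```bash
python3 -c "
from plant import r
print(r.finish_job()); print(r.get_state()['clock'])"
```

```text
the job is handed in; nothing more can be done
None
the job is handed in; nothing more can be done
```

I seated the brass leaf (10 mm pitch, same as the spindle thread) in the thread, pressed it home, released it and handed the job in. The clock was at about 23 s.

- **How it went:** I lifted the leaf by the ends of its tab, lowered its teeth into the thread and swung it back onto the rests. After my first press and release it leaned about 0.11 rad too far over the tops of the rests. I pushed its lower front face flat with the closed fingertips. Then I gripped the tab again and pressed it home at about 12 N (estimated from the wrist force), well under the 60 N limit.
- **Last checks after release:**
  - **Tilt:** the leaf was within about 0.01 rad of the rests, and the side-camera overlay of a flat, seated leaf matched.
  - **Position:** it sat about 3.7 mm from the middle along the spindle and about 0.5 mm off the leaf plane's zero.
  - **Teeth:** I saw no gap above any of the seven.
  - **Surroundings:** the steel leaf, jar and cast looked unmoved, and the robot touched nothing.
- **Check that disagreed:** the last wrist-camera fit put the grip point at about 66.7 mm from the axis, outside the 61–65 mm band. That direction is the fit's weakest (about 1 mm scatter, plus calibration error). The close-up taken while pressing, the missing gaps and the hard stop when pressing all indicated full seating at about 63 mm.

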